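Make up the calibration kit and the weighing kit

ROBOT

A 6-joint arm with a two-finger parallel gripper is mounted at the origin on a cart in front of the work surface, level with it; the furniture and walls round the work are solid. World frame = base frame: x ahead of the robot, y to its left, z up, the work surface at z = 0. Lengths are in m, angles in rad, forces in N, time in s.
With the tool pointing down it reaches from about 0.35 to 0.925 m from the base axis. Payload 6.4 kg.
Tool frame: the origin (TCP) lies between the finger pads; the fingertips stand 8 mm ahead of it and the grasp point (between the pads) lies 11 mm behind it; x points along the fingers, z is the direction in which the jaws open and shut, and the axes are right-handed (so a half turn about x gives the same grasp; the last joint's range is limited). The gripper opens to 94 mm and grips with 3 to 60 N. Pads are 16 mm wide; open, the fingers measure 119 mm over their backs; the gripper's body (75 mm by 177 mm) begins 78 mm behind the grasp point.
Start: joints at [-1.384, 0.245, 1.558, -0, 1.339, -0.174], TCP at [0.229, -0.608, 0.213] pointing down, gripper open.
Joint ranges: [-3.13, 3.13], [-1.02, 2.26], [0.13, 2.54], [-0.95, 4.09], [0.21, 2.88], [-2.74, 2.74]. Speed limits (rad/s): [2.57, 2.57, 3.14, 3.14, 3.14, 3.14].

INTERFACE

Orientations are given as a rotation vector (axis times angle).
In Python, from bench import arm gives the robot as it stands.
- The arm moves only by the tool apply_moves, never from a script. Its argument "plan" is a list of rows, each a list of 4 numbers: the shift along the tool's x, y, z in mm, then the turn about the tool's x in rad. In form: [[tx, ty, tz, yaw], ...]. A call has exactly 5 rows; each row shifts and turns the pose as measured when the row begins, along the tool's axes as they then stand; what a row does not reach is not made up. A row lasts 1/10 s, in which the tool goes at most 50 mm and 8.59 degrees, less where a joint would pass 70% of its speed; a pose out of reach is approached as far as the arm can. A call with a gripper value outside its range is refused whole. "fingers" is the finger opening in mm, from 0 to 94, set as the call begins (left out, the last holds). The fingers move at their own pace and stop on an object; the grip force is fixed at half the most. Time passes only in rows, so rows that do not move let the fingers close, or fill a call up. It gives the time, the measured TCP pose, the force and the opening at its end, in the units of the state.
- arm.get_state(): the state, without advancing time (a new reading comes with each control period).
- arm.read_camera(name): name is "scene" or "top" or "wrist"; returns a dict with "image" (384x512x3 uint8, blue, green, red), "range_z" (384x512 float32, m along the optical axis (not along the pixel's ray), 0 where there is no reading), "fx", "fy", "cx", "cy" (pixels), "view" (4x4, takes a point from world to camera coordinates). Camera axes: x right, y down, z forward; pixel columns grow to the right and rows downward; lengths in m; the calibration is good to about 2 mm. The wrist camera is an equidistant fisheye: a pixel r from the principal point sees the ray r / f radians off the axis. A picture is of the moment at which its call begins.
- arm.close_job(): hands the job in, once; it reports no verdict.
The state is a dict: "time_s": time; "q": joint angles; "qvel": joint speeds; "joint_torque": joint torques, N m; "tool_pos": TCP position; "orientation": TCP orientation; "wrist_force": force on the tool from outside, world axes, zero at the start; "wrist_torque": the same for the moment, N m; "width": opening from 0.0 (shut) to 1.0 (fully open).
Only numpy, scipy, OpenCV 4.12 (cv2) and the standard library are available. Lean on these libraries where they do the work, as an engineer would, in place of code of your own. Each camera call takes 0.05 s, during which the arm holds its last target. There are 200 camera calls.

TASK

Make up the two kits from the stock on the right of the bench. Calibration kit, in the smaller tray: the metal-cased thermometer from the spring-clip stand laid centrally across its pair of rests, the white bottle stood in the large bay and the vial in the small bay. Weighing kit, in the larger tray that already holds the covered dish: the spatula laid centrally across its rests and the square brown jar stood in the free bay; keep the bottle, vial and jar upright all the way, and leave the dish and the tall amber bottle where they are.

Things in the scene. Friction and masses are not known exactly. Their poses are not given: they have to be found in the camera images.
- thermometer_mid (a point): Thermometer in a round metal case, a plain cylinder 16 mm in diameter and 140 mm long, about 60 g, aluminium with black ends. The point is its centre; its y axis runs along the cylinder. At the start it lies level in the two spring clips of the stand.
- clip_stand: Fixed stand; origin on the bench under the thermometer's middle. Thermometer axis along its y at x=0, z=62 mm, held at y=+-50 mm by spring jaws over and under it, on 82 mm uprights (x 12-21). The clips open only to -x: roll or draw it level in -x (about 8 N, free after 20 mm); it cannot lift straight up. Fingers have 84 mm free between the uprights, on both sides. Base plate 70x150x8 mm.
- spatula_mid (a point): Steel laboratory spatula lying on the bench at the front of the stock, nearest the robot, 199 mm long, 16 mm wide at its spoon end; the round handle in the middle 110 mm of its length is 8 mm thick. The point is the middle of its length and thickness (4 mm up), which is a good place to grip; its y axis runs along the spatula.
- bottle_mid (a point): White plastic bottle with white cap, round, 60 mm in diameter, 108 mm high. The point is half-way up; z up.
- vial_mid (a point): Small glass vial with white cap, round, 28 mm in diameter, 61 mm high (cap, 24 mm in diameter, from 47 mm up). The point is half-way up; z up.
- jar_mid (a point): Square brown sample jar at the front among the stock, 68 x 68 mm (sides along its x and y), 126 mm high, with a round cream screw cap 64 mm in diameter in its top 22 mm, which is the easiest place to grip; up to 0.5 kg. The point is half-way up; z up.
- tray_cal: Smaller kit tray, fixed, white, dark grey floor: 140x190 mm (x,y), walls 18 mm high, floor at z=4. Origin under its centre. Two notched rests at y=+-46 carry the thermometer along y, middle at x=-43, y=0: notch bottom z=22, lips z=32, 20-30 mm wide. Large bay (bottle) 80x80, centre x=24, y=-45; small bay (vial) 46x46, centre x=24, y=53. Tall things in the bays obstruct the rests.
- tray_weigh: Larger kit tray, fixed, white, dark grey floor: 150x230 mm (x,y), walls 18 mm high, floor at z=4. Origin under its centre. Two notched rests at y=+-45 carry the spatula along y, middle at x=-49, y=0: notch bottom z=22, lips z=32, 20-30 mm wide. Free bay (jar) 88x88 mm, centre x=25, y=-56; the bay at x=25, y=56 holds the covered dish. Tall things in the bays obstruct the rests.
- dish_mid (a point): Covered shallow dish, round, 70 mm in diameter, 15 mm high, already packed in the larger tray; it stays there. The point is half-way up.
- amber_bottle_mid (a point): Tall round amber bottle with a narrow neck and a coloured cap, 68 mm in diameter, 168 mm high; it belongs to neither kit and stays where it stands. The point is half-way up; z up.
Things that resemble listed ones, but are neither listed nor needed, are in the scene too. Leave any purple or yellow look-alike of the part that bears vial_mid alone.

How it is judged:
At the end, for the whole second after the job is handed in: Thermometer and spatula lie in both rests of their trays, centred within 12 mm across and 15 mm along, within 0.15 rad of the tray's y. Bottle, vial and jar stand upright (0.12 rad) on the floor of their bays, within 14 mm of the centre in x and y (vial 13). All at rest (x of thermometer_mid in the frame of tray_cal between -0.055 and -0.031 m and y of thermometer_mid in the frame of tray_cal between -0.015 and 0.015 m and z of thermometer_mid in the frame of tray_cal between 0.024 and 0.036 m and angle between the y axis of thermometer_mid and the y axis of tray_cal, either way round below 0.15 rad and x of bottle_mid in the frame of tray_cal between 0.01 and 0.038 m and y of bottle_mid in the frame of tray_cal between -0.059 and -0.031 m and z of bottle_mid in the frame of tray_cal between 0.05 and 0.066 m and angle between each of bottle_mid, vial_mid, jar_mid's own z axis and vertical below 0.12 rad and x of vial_mid in the frame of tray_cal between 0.011 and 0.037 m and y of vial_mid in the frame of tray_cal between 0.04 and 0.066 m and z of vial_mid in the frame of tray_cal between 0.0265 and 0.0425 m and x of spatula_mid in the frame of tray_weigh between -0.061 and -0.037 m and y of spatula_mid in the frame of tray_weigh between -0.015 and 0.015 m and z of spatula_mid in the frame of tray_weigh between 0.02 and 0.032 m and angle between the y axis of spatula_mid and the y axis of tray_weigh, either way round below 0.15 rad and x of jar_mid in the frame of tray_weigh between 0.011 and 0.039 m and y of jar_mid in the frame of tray_weigh between -0.07 and -0.042 m and z of jar_mid in the frame of tray_weigh between 0.059 and 0.075 m and linear speed of each of thermometer, bottle, vial, spatula, jar below 0.03 m/s); the robot touches nothing.
It fails at once if the packed dish is shifted by more than 20 mm (distance of dish_mid from where it was at the start of the episode above 0.02 m).
It fails at once if the tall amber bottle is shifted by more than 25 mm (distance of amber_bottle_mid from where it was at the start of the episode above 0.025 m).
It fails at once if the bottle, vial or jar is tipped by more than 0.7 rad (angle between any of bottle_mid, vial_mid, jar_mid's own z axis and vertical above 0.7 rad).
It also fails if it takes over 144 s, if anything falls off the work surface, if the arm or the gripper's body presses on something with over 40 N, if the wrist force passes 120 N, or if a joint passes its speed limit or range.

## Working session

There is one attempt and no reset: what is moved stays moved. The work goes in short steps, Python scripts to look and compute and a tool call to move; the robot and the scene stay as the last step left them, time stands still between calls to the robot, and variables do not carry over. Pictures are saved under pics/ and viewed, about 12 in all and at most 16, crops included, and the job is handed in when it is done.

Besides the shell and the picture viewer there is one more tool, called after ">>>" in YAML: its name, and indented under it one key for each argument. apply_moves: Moves the arm, as the interface text tells. Its arguments: {"type":"object","properties":{"plan":{"type":"array"},"fingers":{"type":"number"}},"required":["plan"]}

```bash
ls; mkdir -p pics; cat > h.py <<'E'
import numpy as np, cv2
from bench import arm
from scipy.spatial.transform import Rotation as R
def cam(n):
    c=arm.read_camera(n); return c
def pts(c):
    h,w=c['range_z'].shape; u,v=np.meshgrid(np.arange(w),np.arange(h)); z=c['range_z']
    P=np.stack([(u-c['cx'])/c['fx']*z,(v-c['cy'])/c['fy']*z,z,np.ones_like(z)],-1)
    return (P@np.linalg.inv(c['view']).T)[...,:3]
def ray(c,u,v,z):
    T=np.linalg.inv(c['view']); d=T[:3,:3]@np.array([(u-c['cx'])/c['fx'],(v-c['cy'])/c['fy'],1]); o=T[:3,3]
    return o+d*(z-o[2])/d[2]
E
python3 - <<'E'
from h import *
for n in ['scene','top']:
    c=cam(n); np.savez(''+n,**c); cv2.imwrite(f'pics/{n}0.png',cv2.resize(c['image'],(800,600)))
    print(n,c['fx'],c['fy'],c['cx'],c['cy'],np.round(c['view'],3).tolist(),(c['range_z']==0).mean())
s=arm.get_state(); print(s, R.from_rotvec(s['orientation']).as_matrix().round(3))
E
```

```text
pics
scene 375.6052144621961 375.6052144621961 252.32361537494234 194.11253964786366 [[0.891, -0.454, -0.015, -0.494], [-0.222, -0.405, -0.887, 0.198], [0.397, 0.794, -0.462, 0.922], [0.0, 0.0, 0.0, 1.0]] 0.00390625
top 385.10276289686806 385.10276289686806 251.6769553780066 192.152239628223 [[0.007, -1.0, -0.0, -0.043], [-0.989, -0.007, -0.15, 0.524], [0.15, 0.001, -0.989, 1.014], [0.0, 0.0, 0.0, 1.0]] 0.0038808186848958335
{'time_s': 0.1, 'q': array([-1.38408950e+00,  2.45729715e-01,  1.55884979e+00, -2.29649044e-05,
        1.33869217e+00, -1.74082758e-01]), 'qvel': array([-6.18941871e-04, -1.74054701e-03, -2.20058162e-03,  3.71016704e-04,
        9.83806987e-04, -8.91486400e-05]), 'joint_torque': array([ 2.25480003e-04, -4.16915381e+01, -3.15524805e+01,  6.86728070e-02,
        3.09768878e-02, -5.16267392e-05]), 'tool_pos': array([ 0.22937273, -0.60763979,  0.21248757]), 'orientation': array([ 0.94057616,  1.35979993, -0.93865348]), 'wrist_force': array([ 0.46143221, -0.52644485, -0.36458636]), 'wrist_torque': array([0.00496868, 0.03575411, 0.04383239]), 'width': 0.9997273378893329} [[-0.     0.936  0.353]
 [ 0.002  0.353 -0.936]
 [-1.     0.    -0.002]]
```

View pics/top0.png

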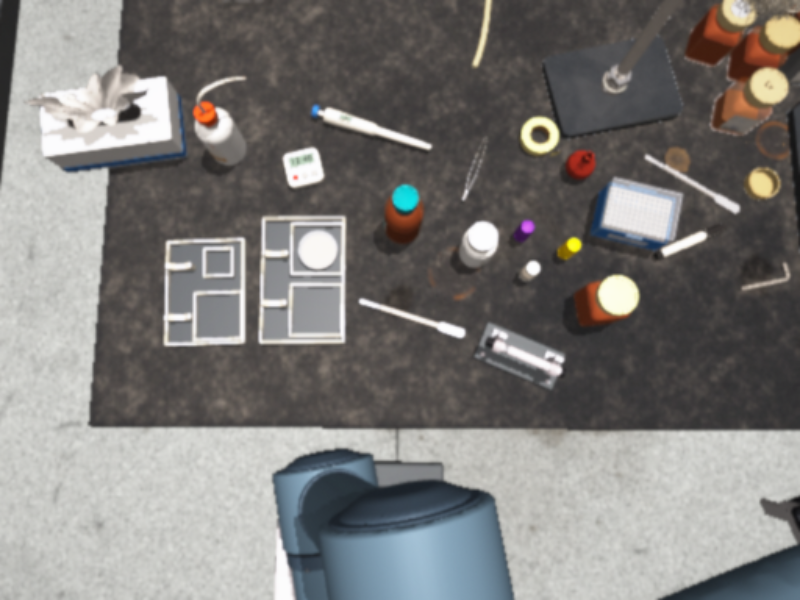

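View pics/scene0.png

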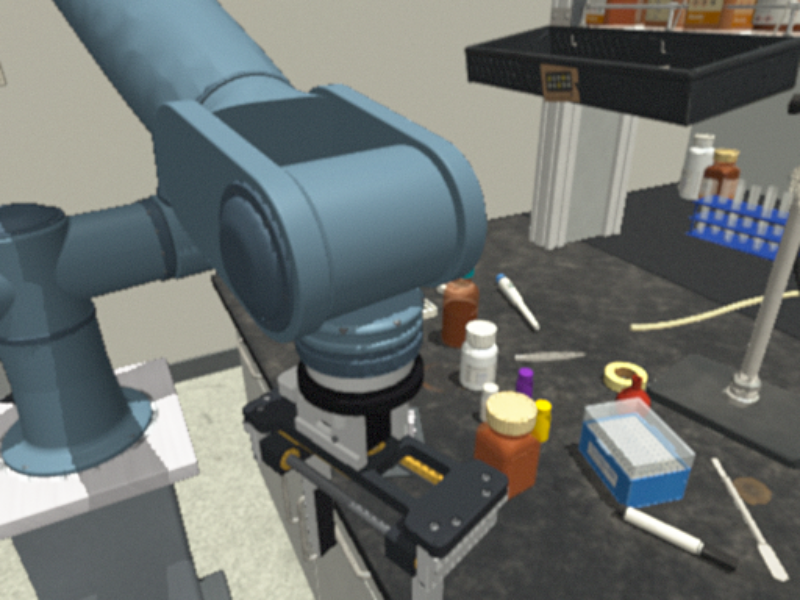

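Top view (800x600 px):
- **Spatula:** candidates at (412,318) and (690,183). I choose (412,318), front and nearest the robot.
- **Thermometer:** in the clip stand at (520,353). Rejected: the electronic one (370,127) and the pen (685,243).
- **Vial:** white cap at (530,270). Rejected: purple (525,230) and yellow (570,248).
- **Bottle:** (480,245). Rejected: the wash bottle (220,133).
- **Jar:** (605,300). Rejected: the jars at the far right (735,30), (765,45) and (750,100).
- **Others:** amber bottle (404,212), trays (205,292) and (303,280).

```bash
cat > m0.py <<'E'
from h import *
c=dict(np.load('top.npz')); P=pts(c); im=c['image']; k=1.5625
def box(u0,v0,u1,v1):
    s=np.zeros(im.shape[:2],bool); s[int(v0/k):int(v1/k),int(u0/k):int(u1/k)]=1; return s&(c['range_z']>0)
mx=im.max(2).astype(int); mn=im.min(2).astype(int)
def rep(n,m,par=True):
    Q=P[m]; r=cv2.minAreaRect((Q[:,:2]*1000).astype(np.float32)); print(n,m.sum(),'z',np.percentile(Q[:,2]*1000,[5,50,95]).round(1),'mean',(Q.mean(0)*1000).round(1),'rect',np.round(r[0],1),np.round(r[1],1),round(r[2],1))
b=box(560,380,740,420); rep('bench',b)
rep('tray_cal',box(150,225,252,355)&(P[...,2]>.012))
rep('tray_weigh',box(254,205,356,352)&(P[...,2]>.012))
rep('cal white',box(150,225,252,355)&(mn>140)); rep('weigh white',box(254,205,356,352)&(mn>140))
rep('dish',box(297,228,340,271)&(P[...,2]>.01)&(mn>120))
rep('spat',box(350,290,472,345)&(mn>110)); rep('spat z',box(350,290,472,345)&(P[...,2]>.003))
for n,bb in dict(bottle=(455,215,505,275),amber=(380,175,430,250),vial=(515,255,545,288),jar=(565,265,645,335),purple=(508,215,540,245),yellow=(552,230,586,262)).items():
    m=box(*bb); zt=np.percentile(P[m][:,2],[99])[0]; rep(n+' top',m&(P[...,2]>zt-.006)); rep(n+' all',m&(P[...,2]>.012))
st=box(465,315,575,395); rep('stand>5',st&(P[...,2]>.005)); rep('stand 5-11',st&(P[...,2]>.005)&(P[...,2]<.011)); rep('stand>55',st&(P[...,2]>.055)); rep('>74',st&(P[...,2]>.074)); rep('60-72',st&(P[...,2]>.06)&(P[...,2]<.072))
cr=im[int(200/k):int(400/k),int(350/k):int(650/k)]; cv2.imwrite('pics/crop1.png',cv2.resize(cr,None,fx=4,fy=4,interpolation=cv2.INTER_CUBIC))
E
python3 m0.py
```

```text
bench 2861 z [-3.8 -0.5  2.9] mean [ 3.572e+02 -4.930e+02 -4.000e-01] rect [ 357.3 -494.2] [ 66.  322.1] 0.4
tray_cal 820 z [13.1 17.2 26.9] mean [541.4 302.3  18. ] rect [542.2 300.6] [190.7 141.6] 2.6
tray_weigh 1452 z [13.9 17.9 23.6] mean [583.2 117.3  18.4] rect [566.2 125.3] [230.2 151.4] 0.6
cal white 1462 z [ 0.3 13.7 23.3] mean [542.7 297.8  11.9] rect [545.7 305.1] [198.8 150.5] 2.3
weigh white 3663 z [ 0.6  6.  21.2] mean [557.3 119.4   9.6] rect [570.1 128.3] [238.2 157.4] 0.6
dish 493 z [15.3 18.9 22.9] mean [618.4  99.1  18.8] rect [619.  99.] [70.6 69.2] 4.3
spat 378 z [-2.7  4.1  9.6] mean [496.9 -82.4   3.7] rect [501.3 -71.9] [203.1  22.3] 71.8
spat z 343 z [3.1 5.2 9.7] mean [498.1 -80.5   5.6] rect [502.2 -71. ] [ 96.8 214.3] 0.4
bottle top 251 z [104.4 107.1 109.7] mean [ 623.  -186.8  107. ] rect [ 622.5 -186.4] [45.6 44.9] 1.2
bottle all 527 z [ 25.2 101.7 109.2] mean [ 613.7 -182.1   84.3] rect [ 617.8 -185. ] [56.8 54.6] 25.3
amber top 210 z [163.4 166.1 168.7] mean [669.2 -56.1 166.2] rect [669.1 -56.3] [39.6 39.3] 89.5
amber all 762 z [ 30.1 116.7 167.8] me
[... 642 characters left out ...]
23.7] 39.0
yellow top 55 z [58.6 60.8 64. ] mean [ 620.8 -350.5   60.9] rect [ 620.5 -351.3] [21.  20.5] 44.3
yellow all 120 z [17.2 54.6 62.6] mean [ 617.8 -347.3   47.7] rect [ 619.9 -348.9] [23.6 24.4] 80.6
stand>5 1277 z [ 5.5  9.3 71.8] mean [ 429.4 -261.    28.2] rect [ 434.2 -272.3] [126.8 179.5] 2.2
stand 5-11 780 z [ 5.3  7.7 10.2] mean [ 430.5 -259.7    7.7] rect [ 434.2 -272.3] [126.8 179.5] 2.2
stand>55 405 z [62.9 68.4 80.7] mean [ 427.2 -261.5   69. ] rect [ 430.2 -262.5] [140.6  30.8] 67.3
>74 42 z [74.1 80.7 83.6] mean [ 439.2 -265.5   79.7] rect [ 433.8 -257. ] [125.2  30. ] 66.6
60-72 339 z [62.9 67.8 71.3] mean [ 425.7 -261.2   67.6] rect [ 428.4 -261.8] [140.7  27.7] 66.8
```

View pics/crop1.png

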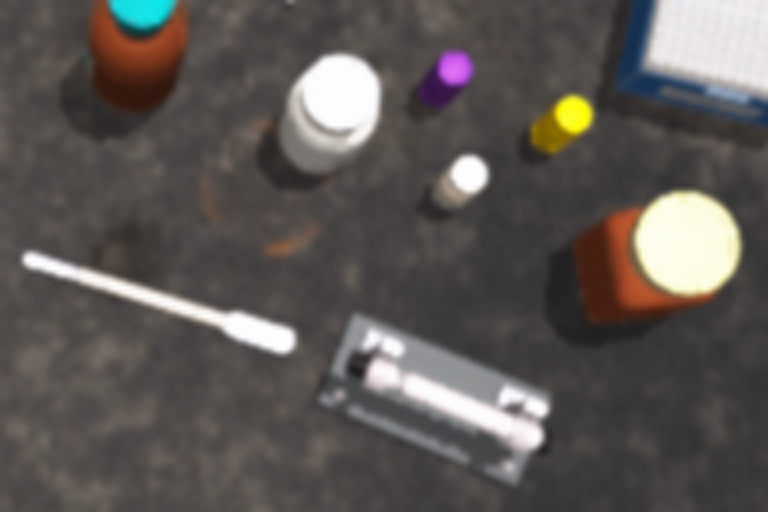

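The crop confirms the choices: spatula (30,260)-(290,335), thermometer with black ends in clips that open towards the robot, and white vial (465,180) apart from purple and yellow. Next I refine the lines and write a move-planning helper.

```bash
cat >> h.py <<'E'
def go(x,y,z,phi=None,n=None):
    """print rows to bring TCP to x,y,z (mm), jaw heading phi (deg)"""
    s=arm.get_state(); p=s['tool_pos']*1000; M=R.from_rotvec(s['orientation']).as_matrix()
    ph=np.degrees(np.arctan2(M[1,2],M[0,2])); 
    d=np.array([x,y,z])-p; dr=0 if phi is None else -np.radians(phi-ph)
    N=max(1,int(np.ceil(np.linalg.norm(d)/48)),int(np.ceil(abs(dr)/.145))); 
    N=n or int(np.ceil(N/5)*5)
    print('t',round(s['time_s'],1),'tcp',p.round(1),'phi',round(ph,1),'tilt',np.degrees(np.arccos(-M[2,0])).round(2),'F',s['wrist_force'].round(1),'w',round(s['width']*94,1),'q6',s['q'][5].round(2))
    rows=[]
    for i in range(N):
        r=M.T@d/N; rows.append([round(float(v),1) for v in r]+[round(dr/N,3)]); M=M@R.from_rotvec([dr/N,0,0]).as_matrix()
    for i in range(0,N,5): print(rows[i:i+5])
E
cat > m1.py <<'E'
from m0 import *
def line(n,m,z):
    v,u=np.nonzero(m); Q=np.array([ray(c,a,b,z)[:2]*1000 for a,b in zip(u,v)]); 
    r=cv2.minAreaRect(Q.astype(np.float32)); ctr=Q.mean(0); w,V=np.linalg.eigh(np.cov(Q.T)); a=V[:,1]; a=a*np.sign(a[1]); t=(Q-ctr)@a
    mid=ctr+a*(t.max()+t.min())/2; print('LINE',n,len(Q),'mid',mid.round(1),'len',(t.max()-t.min()).round(1),'ang',np.degrees(np.arctan2(a[1],a[0])).round(1),'rect',np.round(r[0],1),np.round(r[1],1),round(r[2],1)); return Q
line('spat',box(350,290,472,345)&(mn>110),.004)
line('thermo',box(465,315,575,395)&(P[...,2]>.055)&(P[...,2]<.073),.066)
# trays: wall tops at z=18 from white mask
for n,b in (('cal',(150,225,252,355)),('weigh',(254,205,356,352))):
    line(n,box(*b)&(mn>170),.018)
hs=cv2.cvtColor(im,cv2.COLOR_BGR2HSV)
m=box(565,265,645,335)&(P[...,2]>.09)&(P[...,2]<.112); rep('jar shoulder',m)
m=box(560,265,645,335)&(P[...,2]>.012)&(P[...,2]<.1);Q=P[m]*1000;print('jar side hull',cv2.approxPolyDP(cv2.convexHull(Q[:,:2].astype(np.float32)),6,True)[:,0].round(0).tolist())
E
python3 m1.py | grep -A9 LINE; python3 -c "
from h import *
go(501,-72,110,-18.2)"
```

```text
LINE spat 378 mid [500.2 -71.6] len 202.0 ang 72.5 rect [500.7 -71.8] [202.1  21.5] 71.8
LINE thermo 352 mid [ 426.1 -260.8] len 142.3 ang 67.6 rect [ 429.8 -262.3] [142.3  28.3] 67.4
LINE cal 1095 mid [543.9 294.7] len 195.3 ang 179.4 rect [543.1 299.8] [191.6 141.8] 2.5
LINE weigh 1863 mid [566.5 116. ] len 240.4 ang 176.5 rect [566.8 125.3] [232.4 150.5] 1.1
jar shoulder 90 z [ 90.4  92.5 110.8] mean [ 510.3 -380.3   96.4] rect [ 511.4 -388.5] [70.8 41.7] 37.5
jar side hull [[549.0, -367.0], [487.0, -371.0], [492.0, -430.0], [502.0, -433.0], [552.0, -384.0]]
t 0.1 tcp [ 229.4 -607.6  212.5] phi -69.3 tilt 0.1 F [ 0.5 -0.5 -0.4] w 94.0 q6 -0.17
[[6.9, 29.5, -27.0, np.float64(-0.059)], [6.9, 31.1, -25.2, np.float64(-0.059)], [6.9, 32.5, -23.3, np.float64(-0.059)], [6.9, 33.9, -21.3, np.float64(-0.059)], [6.9, 35.1, -19.3, np.float64(-0.059)]]
[[6.9, 36.2, -17.2, np.float64(-0.059)], [6.9, 37.1, -15.0, np.float64(-0.059)], [6.9, 37.9, -12.7, np.float64(-0.059)], [6.9, 38.6, -10.5, np.float64(-0.059)], [6.9, 39.2, -8.2, np.float64(-0.059)]]
[[6.9, 39.6, -5.8, np.float64(-0.059)], [6.9, 39.9, -3.4, np.float64(-0.059)], [6.9, 40.0, -1.1, np.float64(-0.059)], [6.9, 40.0, 1.3, np.float64(-0.059)], [6.9, 39.9, 3.7, np.float64(-0.059)]]
```

>>> apply_moves:
  plan:
    - [0, 29.5, -27, -0.06]
    - [0, 31, -25, -0.06]
    - [0, 32.5, -23, -0.06]
    - [0, 34, -21, -0.06]
    - [0, 35, -19, -0.06]
  fingers: 40

```text
time_s: 0.6
tool_pos: [0.3192, -0.4262, 0.2094]
orientation: [0.711, 1.457, -0.704]
wrist_force: [1.4, -0.3, -0.1]
width: 0.614
```

>>> apply_moves:
  plan:
    - [0, 36, -17, -0.06]
    - [0, 37, -15, -0.06]
    - [0, 38, -13, -0.06]
    - [0, 38.5, -10.5, -0.06]
    - [0, 39, -8, -0.06]

```text
time_s: 1.1
tool_pos: [0.4086, -0.2381, 0.2084]
orientation: [0.472, 1.525, -0.461]
wrist_force: [1.1, -0.1, 0.4]
width: 0.425
```

>>> apply_moves:
  plan:
    - [0, 39.5, -6, -0.06]
    - [0, 40, -3.5, -0.06]
    - [0, 40, -1, -0.06]
    - [0, 40, 1, -0.06]
    - [0, 40, 4, -0.06]

```text
time_s: 1.6
tool_pos: [0.4954, -0.0482, 0.2083]
orientation: [0.229, 1.565, -0.216]
wrist_force: [0.5, -1.0, 0.7]
width: 0.424
```

```bash
cat >> h.py <<'E'
def fray(c,u,v,z=None):
    a=np.array([(u-c['cx'])/c['fx'],(v-c['cy'])/c['fy']]); r=np.linalg.norm(a)
    d=np.r_[a/(r+1e-12)*np.sin(r),np.cos(r)]; T=np.linalg.inv(c['view']); o=T[:3,3]; D=T[:3,:3]@d
    return (o,D) if z is None else o+D*(z-o[2])/D[2]
def fpts(c):
    h,w=c['range_z'].shape; u,v=np.meshgrid(np.arange(w),np.arange(h)); z=c['range_z']
    ax=(u-c['cx'])/c['fx']; ay=(v-c['cy'])/c['fy']; r=np.hypot(ax,ay)+1e-9
    t=np.tan(np.minimum(r,1.5)); P=np.stack([ax/r*t*z,ay/r*t*z,z,np.ones_like(z)],-1)
    P=(P@np.linalg.inv(c['view']).T)[...,:3]; P[(z==0)|(r>1.45)]=np.nan; return P
E
python3 -c "
from h import *
go(501,-72,110,-18.2)
c=cam('wrist');np.savez('w1',**c);cv2.imwrite('pics/w1.png',cv2.resize(c['image'],(800,600)));print(c['fx'],c['cx'],c['cy'],np.round(np.linalg.inv(c['view']),3).tolist())"
```

```text
t 1.6 tcp [495.4 -48.2 208.3] phi -16.2 tilt 0.56 F [ 0.5 -1.   0.7] w 39.9 q6 -0.05
[[19.6, -4.4, 2.5, np.float64(0.007)], [19.6, -4.4, 2.6, np.float64(0.007)], [19.6, -4.4, 2.6, np.float64(0.007)], [19.6, -4.4, 2.6, np.float64(0.007)], [19.6, -4.3, 2.7, np.float64(0.007)]]
297.3186396354542 254.99195250472997 191.216177002391 [[0.96, -0.269, -0.077, 0.518], [-0.28, -0.929, -0.242, 0.023], [-0.006, 0.254, -0.967, 0.379], [0.0, 0.0, 0.0, 1.0]]
```

View pics/w1.png

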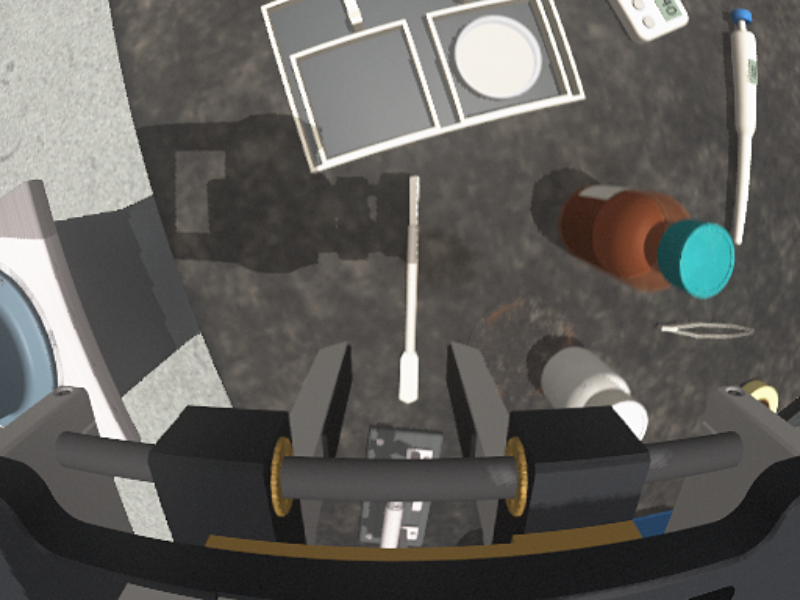

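The wrist view shows the spatula, ends at (415,178) and (408,400), lined up between the fingers. The amber bottle, at (650,240), is clear.

```bash
python3 -c "
from h import *
c=dict(np.load('w1.npz')); k=1.5625; P=fpts(c)*1000
im=c['image']; m=np.zeros(im.shape[:2],np.uint8); m[int(172/k):int(410/k),int(396/k):int(425/k)]=1; m&=(im.min(2)>100).astype(np.uint8)
v,u=np.nonzero(m); Q=np.array([fray(c,a,b,.004)[:2]*1000 for a,b in zip(u,v)]); ctr=Q.mean(0); w,V=np.linalg.eigh(np.cov(Q.T)); a=V[:,1]*np.sign(V[1,1]); t=(Q-ctr)@a
print('spat mid',ctr+a*(t.max()+t.min())/2,'len',np.ptp(t),'ang',np.degrees(np.arctan2(a[1],a[0])),'depth z',np.nanpercentile(P[...,2][m>0],[5,50,95]).round(1))
h=abs(t)<45; hh=Q[abs(t-(t.max()+t.min())/2)<40]; print('handle mean',hh.mean(0), cv2.fitLine(hh.astype(np.float32),2,0,.01,.01).ravel())
# triangulate ends with top view
ct=dict(np.load('top.npz'))
for uw,vw in ((415,178),(408,400)):
    print(fray(c,uw/k,vw/k,.004)*1000)
for ut,vt in ((361,301),(464,332)): print('top',ray(ct,ut/k,vt/k,.004)*1000)
go(500,-71,60,-17.5)
"
```

```text
spat mid [498.47108104 -71.9030652 ] len 199.973582890765 ang 72.50829361987094 depth z [-1.   4.8  8.1]
handle mean [498.5873088  -71.49680578] [ 3.0222926e-01  9.5323527e-01  4.9858731e+02 -7.1496803e+01]
[528.44306864  20.8911059    4.        ]
[ 469.71914112 -164.28128652    4.        ]
top [527.89289637  19.22163966   4.        ]
top [ 472.83381619 -166.61403603    4.        ]
t 1.6 tcp [496.8 -43.7 208.4] phi -15.8 tilt 0.71 F [-0.6  2.8  0.5] w 40.2 q6 -0.05
[[29.6, -5.4, 2.3, np.float64(0.006)], [29.6, -5.4, 2.3, np.float64(0.006)], [29.6, -5.4, 2.4, np.float64(0.006)], [29.6, -5.4, 2.4, np.float64(0.006)], [29.6, -5.3, 2.4, np.float64(0.006)]]
```

>>> apply_moves:
  plan:
    - [37, -7, 3, 0.008]
    - [37, -7, 3, 0.007]
    - [37, -7, 3, 0.007]
    - [36, -7, 2, 0.007]
    - [0, 0, 0, 0]

```text
time_s: 2.15
tool_pos: [0.501, -0.0689, 0.0576]
orientation: [0.243, 1.56, -0.225]
wrist_force: [0.1, 0.8, -0.9]
width: 0.42
```

```bash
python3 -c "
from h import *
go(499,-72,11,-17.5)"
```

```text
t 2.1 tcp [501.  -68.9  57.6] phi -17.1 tilt 0.65 F [ 0.1  0.8 -0.9] w 39.5 q6 -0.08
[[9.3, -0.8, -0.2, np.float64(0.001)], [9.3, -0.8, -0.2, np.float64(0.001)], [9.3, -0.8, -0.2, np.float64(0.001)], [9.3, -0.8, -0.2, np.float64(0.001)], [9.3, -0.8, -0.2, np.float64(0.001)]]
```

>>> apply_moves:
  plan:
    - [14, -2, -0.5, 0.002]
    - [14, -2, -0.5, 0.002]
    - [13, 0, 0, 0]
    - [6, 0, 0, 0]
    - [0, 0, 0, 0]

```text
time_s: 2.65
tool_pos: [0.5018, -0.0727, 0.0112]
orientation: [0.245, 1.553, -0.229]
wrist_force: [0.2, 0.1, -0.5]
width: 0.424
```

```bash
python3 -c "
from h import *
go(499,-72,10,-17.5)"
```

```text
t 2.6 tcp [501.8 -72.7  11.2] phi -17.3 tilt 0.64 F [ 0.2  0.1 -0.5] w 39.9 q6 -0.08
[[0.2, -0.0, -0.6, np.float64(0.001)], [0.2, -0.0, -0.6, np.float64(0.001)], [0.2, -0.0, -0.6, np.float64(0.001)], [0.2, -0.0, -0.6, np.float64(0.001)], [0.2, -0.0, -0.6, np.float64(0.001)]]
```

>>> apply_moves:
  plan:
    - [1, 0, -3, 0]
    - [0, 0, 0, 0]
    - [0, 0, 0, 0]
    - [0, 0, 0, 0]
    - [0, 0, 0, 0]
  fingers: 0

```text
time_s: 3.15
tool_pos: [0.5005, -0.0721, 0.0123]
orientation: [0.243, 1.549, -0.229]
wrist_force: [-0.3, -0.3, -1.1]
width: 0.075
```

>>> apply_moves:
  plan:
    - [0, 0, 0, 0]
    - [-15, 0, 0, 0]
    - [-25, 0, 0, 0]
    - [-25, 0, 0, 0]
    - [-15, 0, 0, 0]

```text
time_s: 3.65
tool_pos: [0.4972, -0.0719, 0.0921]
orientation: [0.245, 1.555, -0.228]
wrist_force: [-0.4, -0.5, -0.1]
width: 0.072
```

```bash
python3 -c "
from h import *
go(567,174.5,90,-88.5)"
```

```text
t 3.6 tcp [497.2 -71.9  92.1] phi -17.3 tilt 0.63 F [-0.4 -0.5 -0.1] w 6.8 q6 -0.08
[[0.5, 25.6, -0.7, np.float64(0.124)], [0.5, 25.3, -3.8, np.float64(0.124)], [0.5, 24.7, -6.9, np.float64(0.124)], [0.5, 23.6, -9.9, np.float64(0.124)], [0.5, 22.2, -12.8, np.float64(0.124)]]
[[0.5, 20.4, -15.4, np.float64(0.124)], [0.5, 18.4, -17.9, np.float64(0.124)], [0.5, 16.0, -20.0, np.float64(0.124)], [0.5, 13.4, -21.8, np.float64(0.124)], [0.5, 10.6, -23.3, np.float64(0.124)]]
```

>>> apply_moves:
  plan:
    - [0, 25.5, -1, 0.125]
    - [0, 25, -4, 0.125]
    - [0, 25, -7, 0.125]
    - [0, 24, -10, 0.125]
    - [0, 22, -13, 0.125]

```text
time_s: 4.15
tool_pos: [0.5364, 0.052, 0.0979]
orientation: [0.755, 1.431, -0.736]
wrist_force: [0.7, -0.6, -0.6]
width: 0.075
```

>>> apply_moves:
  plan:
    - [0, 20.5, -15.5, 0.125]
    - [0, 18.5, -18, 0.125]
    - [0, 16, -20, 0.125]
    - [0, 13.5, -22, 0.125]
    - [0, 10.5, -23, 0.125]

```text
time_s: 4.65
tool_pos: [0.5777, 0.1792, 0.099]
orientation: [1.248, 1.188, -1.225]
wrist_force: [0.2, 0.4, -1.6]
width: 0.077
```

```bash
python3 -c "
from h import *
c=cam('wrist');np.savez('w2',**c);cv2.imwrite('pics/w2.png',cv2.resize(c['image'],(800,600)))
go(566,174.5,60,-88.5)"
```

```text
t 4.7 tcp [578.6 182.1  99.4] phi -92.3 tilt 0.91 F [-1.   1.1  0.6] w 7.3 q6 1.72
[[7.8, -2.6, 1.7, np.float64(-0.013)], [7.8, -2.6, 1.7, np.float64(-0.013)], [7.8, -2.6, 1.6, np.float64(-0.013)], [7.8, -2.6, 1.6, np.float64(-0.013)], [7.8, -2.6, 1.5, np.float64(-0.013)]]
```

View pics/w2.png

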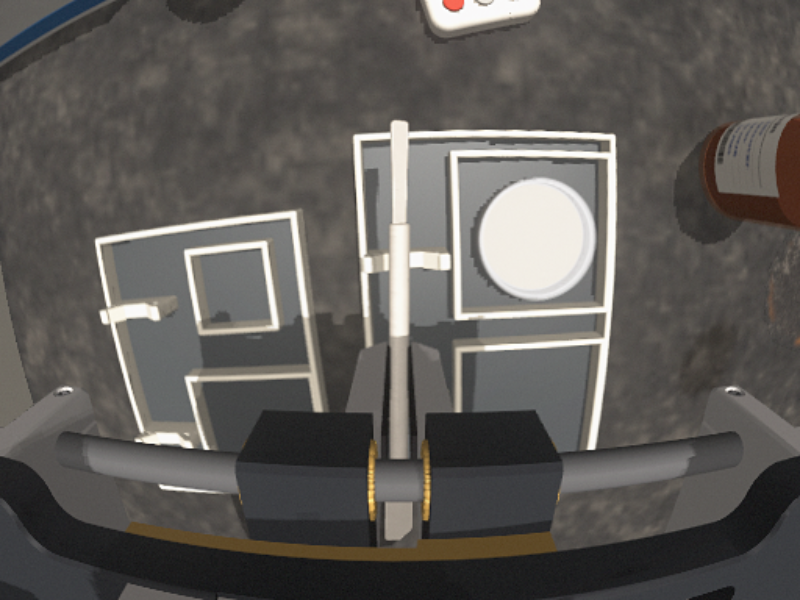

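```bash
python3 -c "
from h import *
c=dict(np.load('w2.npz')); k=1.5625
f=lambda u,v,z: (fray(c,u/k,v/k,z)[:2]*1000).round(1)
print('weigh corners far',f(356,136,.018),f(615,136,.018),'lips',f(364,264,.032),f(386,258,.032),f(412,255,.032),f(450,258,.032))
print('cal corners far',f(97,240,.018),f(298,212,.018),'rests far',f(103,312,.03),f(175,300,.03),'near',f(140,436,.03),f(192,436,.03))
print('spat end at 95', f(400,122,.095), f(400,225,.095))
P=fpts(c)*1000; print('rest pts z',P[int(260/k),int(430/k)],P[int(262/k),int(372/k)],P[int(136/k),int(480/k)],P[int(240/k),int(535/k)])
go(566,174.5,45,-88.5)
"
```

```text
weigh corners far [677.9 198.3] [678.7  51.3] lips [609.9 196. ] [612.6 184.4] [613.7 170.8] [611.5 151. ]
cal corners far [632.6 370.6] [638.2 232.4] rests far [588.  365.5] [593.9 309.2] near [499.4 359.2] [502.6 316.5]
spat end at 95 [674.6 174.3] [635.6 175.8]
rest pts z [609.85864521 161.32006155  24.94479242] [611.16070852 191.89357248  30.92571735] [676.18183042 131.35812141  15.53492199] [618.75508055 101.75116385  18.5818832 ]
t 4.7 tcp [578.6 182.1  99.4] phi -92.3 tilt 0.91 F [-1.   1.1  0.6] w 7.3 q6 1.72
[[10.8, -2.6, 1.7, np.float64(-0.013)], [10.8, -2.6, 1.7, np.float64(-0.013)], [10.8, -2.6, 1.6, np.float64(-0.013)], [10.8, -2.7, 1.6, np.float64(-0.013)], [10.8, -2.7, 1.6, np.float64(-0.013)]]
```

>>> apply_moves:
  plan:
    - [11, -3, 2, -0.014]
    - [11, -3, 2, -0.014]
    - [11, -3, 2, -0.014]
    - [11, -2, 1, -0.014]
    - [10, 0, 0, -0.01]

```text
time_s: 5.2
tool_pos: [0.5661, 0.1735, 0.0404]
orientation: [1.194, 1.223, -1.17]
wrist_force: [-1.0, -0.1, -0.3]
width: 0.079
```

```bash
python3 -c "
from h import *
go(568,174.5,34.5,-88.5)"
```

```text
t 5.2 tcp [566.1 173.5  40.4] phi -87.9 tilt 0.82 F [-1.  -0.1 -0.3] w 7.4 q6 1.63
[[1.2, 0.4, -0.2, np.float64(0.002)], [1.2, 0.4, -0.2, np.float64(0.002)], [1.2, 0.4, -0.2, np.float64(0.002)], [1.2, 0.4, -0.2, np.float64(0.002)], [1.2, 0.4, -0.2, np.float64(0.002)]]
```

>>> apply_moves:
  plan:
    - [2, 1, -1, 0.005]
    - [2, 1, 0, 0.005]
    - [1, 0, 0, 0]
    - [0.5, 0, 0, 0]
    - [0, 0, 0, 0]

```text
time_s: 5.7
tool_pos: [0.5679, 0.1738, 0.0347]
orientation: [1.201, 1.22, -1.182]
wrist_force: [0.4, -0.3, -0.4]
width: 0.073
```

```bash
python3 -c "
from h import *
go(568,174.5,34.5,-88.5)"
```

```text
t 5.7 tcp [567.9 173.8  34.7] phi -88.6 tilt 0.67 F [ 0.4 -0.3 -0.4] w 6.9 q6 1.65
[[0.0, 0.0, -0.1, np.float64(-0.0)], [0.0, 0.0, -0.1, np.float64(-0.0)], [0.0, 0.0, -0.1, np.float64(-0.0)], [0.0, 0.0, -0.1, np.float64(-0.0)], [0.0, 0.0, -0.1, np.float64(-0.0)]]
```

>>> apply_moves:
  plan:
    - [1, 0, 0, 0]
    - [0, 0, 0, 0]
    - [0, 0, 0, 0]
    - [0, 0, 0, 0]
    - [0, 0, 0, 0]
  fingers: 22

```text
time_s: 6.2
tool_pos: [0.5689, 0.1739, 0.034]
orientation: [1.203, 1.219, -1.18]
wrist_force: [-0.2, 0.6, 0.2]
width: 0.233
```

>>> apply_moves:
  plan:
    - [-10, 0, 0, 0]
    - [-25, 0, 0, 0]
    - [-35, 0, 0, 0]
    - [-35, 0, 0, 0]
    - [-35, 0, 0, 0]

```text
time_s: 6.7
tool_pos: [0.5633, 0.1722, 0.1745]
orientation: [1.196, 1.227, -1.19]
wrist_force: [1.2, 0.1, -0.2]
width: 0.232
```

```bash
python3 -c "
from h import *
c=cam('wrist');np.savez('w3',**c);cv2.imwrite('pics/w3.png',cv2.resize(c['image'],(800,600)))
go(428,-262,175,-23)"
```

```text
t 6.8 tcp [567.3 172.7 182.1] phi -88.6 tilt 0.73 F [ 2.9 -0.2  3.6] w 22.1 q6 1.65
[[0.2, -15.0, 43.1, np.float64(-0.115)], [0.2, -19.8, 41.1, np.float64(-0.115)], [0.2, -24.4, 38.6, np.float64(-0.115)], [0.2, -28.6, 35.6, np.float64(-0.115)], [0.2, -32.5, 32.1, np.float64(-0.115)]]
[[0.2, -36.0, 28.1, np.float64(-0.115)], [0.2, -38.9, 23.8, np.float64(-0.115)], [0.2, -41.4, 19.2, np.float64(-0.115)], [0.2, -43.3, 14.4, np.float64(-0.115)], [0.2, -44.7, 9.3, np.float64(-0.115)]]
```

View pics/w3.png

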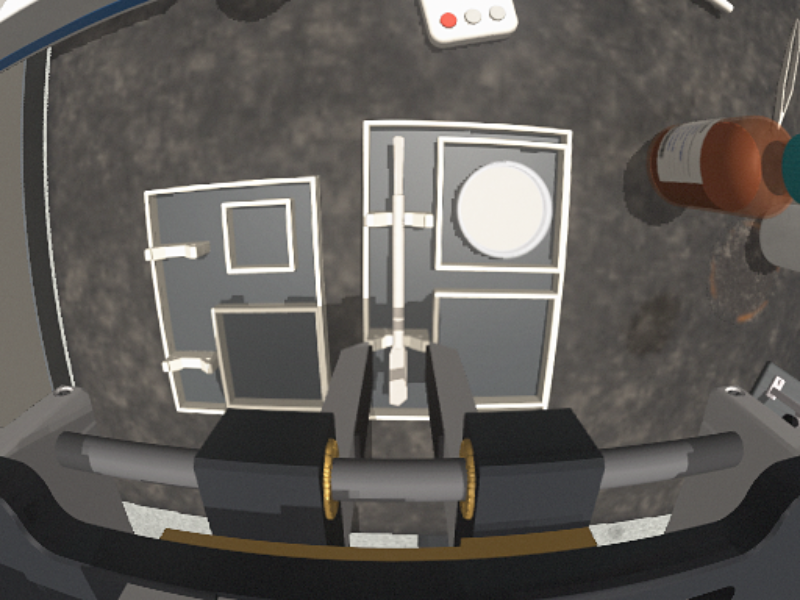

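The spatula lies in both notches, ends at (398,138) and (398,403). I measure the tray corners from this view.

```bash
python3 -c "
from h import *
c=dict(np.load('w3.npz')); k=1.5625
f=lambda u,v,z: fray(c,u/k,v/k,z)[:2]*1000
for n,cs in dict(weigh=((365,122),(571,131),(546,407),(372,416)),cal=((146,192),(316,178),(326,412),(178,410))).items():
    Q=np.array([f(u,v,.018) for u,v in cs],np.float32); r=cv2.minAreaRect(Q); print(n,Q.round(0).tolist(),'ctr',Q.mean(0).round(1),np.round(r[1],1),round(r[2],1))
print('spat',f(398,138,.026).round(1),f(398,403,.026).round(1),((f(398,138,.026)+f(398,403,.026))/2).round(1))
print('bays: small',np.mean([f(*p,.012) for p in ((224,204),(291,201),(293,270),(228,272))],0).round(1),'jar bay',np.mean([f(*p,.012) for p in ((434,294),(557,294),(546,405),(436,405))],0).round(1))
go(428,-262,175,-23)
"
```

```text
weigh [[677.0, 199.0], [679.0, 51.0], [461.0, 49.0], [452.0, 192.0]] ctr [567.6 122.7] [224.7 147.7] 1.8
cal [[632.0, 371.0], [637.0, 233.0], [454.0, 229.0], [445.0, 363.0]] ctr [542.1 298.9] [187.  138.1] 2.3
spat [665.3 175.6] [469.4 171.1] [567.4 173.3]
bays: small [594.1 278.4] jar bay [507.5  96.2]
t 6.8 tcp [567.3 172.7 182.1] phi -88.6 tilt 0.73 F [ 2.9 -0.2  3.6] w 22.1 q6 1.65
[[0.2, -15.0, 43.1, np.float64(-0.115)], [0.2, -19.8, 41.1, np.float64(-0.115)], [0.2, -24.4, 38.6, np.float64(-0.115)], [0.2, -28.6, 35.6, np.float64(-0.115)], [0.2, -32.5, 32.1, np.float64(-0.115)]]
[[0.2, -36.0, 28.1, np.float64(-0.115)], [0.2, -38.9, 23.8, np.float64(-0.115)], [0.2, -41.4, 19.2, np.float64(-0.115)], [0.2, -43.3, 14.4, np.float64(-0.115)], [0.2, -44.7, 9.3, np.float64(-0.115)]]
```

>>> apply_moves:
  plan:
    - [0, -15, 43, -0.115]
    - [0, -20, 41, -0.115]
    - [0, -24, 38.5, -0.115]
    - [0, -28.5, 35.5, -0.115]
    - [0, -32.5, 32, -0.115]
  fingers: 40

```text
time_s: 7.25
tool_pos: [0.5027, -0.0471, 0.1879]
orientation: [0.745, 1.424, -0.715]
wrist_force: [0.2, -0.7, 0.3]
width: 0.427
```

>>> apply_moves:
  plan:
    - [0, -36, 28, -0.115]
    - [0, -39, 24, -0.115]
    - [0, -41, 19, -0.115]
    - [0, -37, 12, -0.1]
    - [0, 0, 0, 0]

```text
time_s: 7.75
tool_pos: [0.4525, -0.2272, 0.1898]
orientation: [0.381, 1.507, -0.366]
wrist_force: [0.3, 0.7, 0.9]
width: 0.428
```

```bash
python3 -c "
from h import *
c=cam('wrist');np.savez('w4',**c);cv2.imwrite('pics/w4.png',cv2.resize(c['image'],(800,600)))
go(428,-262,175,-23)"
```

```text
t 7.8 tcp [ 452.9 -225.5  189.8] phi -27.4 tilt 1.89 F [ 0.9  0.8 -0. ] w 39.8 q6 -0.23
[[2.8, -8.8, -1.1, np.float64(-0.016)], [2.8, -8.8, -1.3, np.float64(-0.016)], [2.8, -8.8, -1.4, np.float64(-0.016)], [2.8, -8.8, -1.6, np.float64(-0.016)], [2.8, -8.7, -1.7, np.float64(-0.016)]]
```

View pics/w4.png

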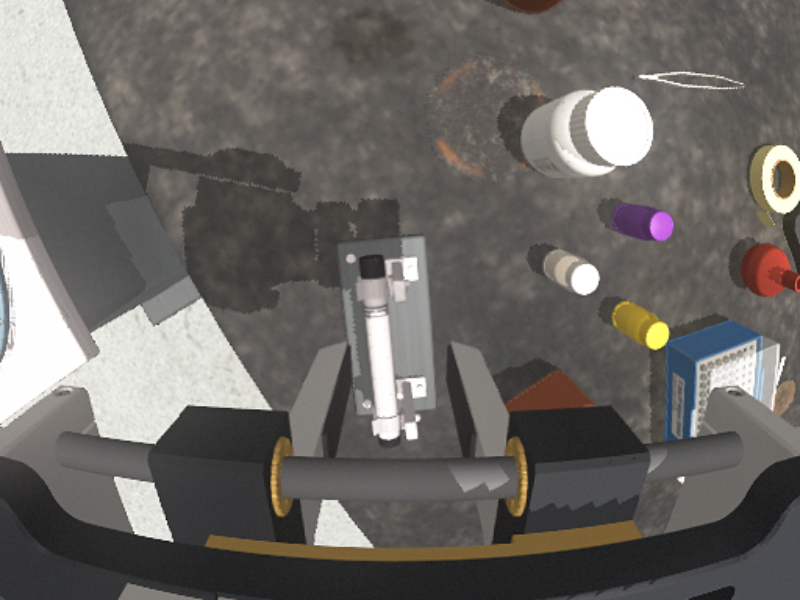

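The thermometer shows black ends at (371,258) and (388,442), with the clip uprights on its right (+x) side.

```bash
python3 -c "
from h import *
c=dict(np.load('w4.npz')); k=1.5625
f=lambda u,v,z: fray(c,u/k,v/k,z)[:2]*1000
A=f(371,257,.062);B=f(389,444,.062);d=A-B;print(A,B,(A+B)/2,np.hypot(*d),np.degrees(np.arctan2(d[1],d[0])))
Q=np.array([f(u,v,.008) for u,v in ((339,243),(425,236),(436,408),(358,416))]);print('base',Q.round(0).tolist(),Q.mean(0)); 
P=fpts(c)*1000;print(P[int(340/k),int(382/k)],P[int(268/k),int(410/k)])
ct=dict(np.load('top.npz')); Pt=pts(ct)*1000
print('bottle cap centre',f(619,126,.107),'vial cap',f(584,280,.0595))
go(427.5,-261.5,110,-22.5)
"
```

```text
[ 451.90519254 -198.31539959] [ 396.79156292 -327.81570131] [ 424.34837773 -263.06555045] 140.74032939089983 66.94603260255086
base [[430.0, -184.0], [491.0, -210.0], [434.0, -345.0], [371.0, -320.0]] [ 431.4055509  -264.78524764]
[ 432.40470696 -249.3676434    68.25644447] [ 469.07078045 -225.39437842   11.30064143]
bottle cap centre [ 622.91718826 -188.42975935] vial cap [ 577.49979586 -281.67348656]
t 7.8 tcp [ 452.9 -225.5  189.8] phi -27.4 tilt 1.89 F [ 0.9  0.8 -0. ] w 39.8 q6 -0.23
[[15.8, -9.0, -1.6, np.float64(-0.017)], [15.8, -9.0, -1.8, np.float64(-0.017)], [15.8, -9.0, -2.0, np.float64(-0.017)], [15.8, -8.9, -2.1, np.float64(-0.017)], [15.8, -8.9, -2.3, np.float64(-0.017)]]
```

>>> apply_moves:
  plan:
    - [20, -11, -2, -0.02]
    - [20, -11, -2, -0.02]
    - [20, -11, -3, -0.02]
    - [20, -11, -3, -0.02]
    - [0, 0, 0, 0]

```text
time_s: 8.3
tool_pos: [0.4302, -0.2569, 0.1092]
orientation: [0.315, 1.511, -0.301]
wrist_force: [-0.4, 0.5, -1.0]
width: 0.422
```

```bash
python3 -c "
from h import *
go(426,-262,59,-22.8)"
```

```text
t 8.3 tcp [ 430.2 -256.9  109.2] phi -22.7 tilt 2.18 F [-0.4  0.5 -1. ] w 39.7 q6 -0.4
[[10.0, -1.4, -0.7, np.float64(0.001)], [10.0, -1.4, -0.7, np.float64(0.001)], [10.0, -1.4, -0.7, np.float64(0.001)], [10.0, -1.4, -0.7, np.float64(0.001)], [10.0, -1.4, -0.7, np.float64(0.001)]]
```

>>> apply_moves:
  plan:
    - [12.5, -2, -1, 0]
    - [12.5, -2, -1, 0]
    - [12.5, -2, -1, 0]
    - [12, -1, -0.5, 0]
    - [0, 0, 0, 0]

```text
time_s: 8.8
tool_pos: [0.4289, -0.2602, 0.0583]
orientation: [0.313, 1.508, -0.301]
wrist_force: [0.1, 0.2, -0.0]
width: 0.428
```

>>> apply_moves:
  plan:
    - [0, 0, 0, 0]
    - [0, 0, 0, 0]
    - [0, 0, 0, 0]
    - [0, 0, 0, 0]
    - [0, 0, 0, 0]
  fingers: 0

```text
time_s: 9.3
tool_pos: [0.426, -0.2587, 0.0578]
orientation: [0.315, 1.517, -0.298]
wrist_force: [-0.1, -0.2, -0.4]
width: 0.162
```

```bash
python3 -c "
from h import *
go(426,-262,59,-22.8)
print(R.from_rotvec(arm.get_state()['orientation']).as_matrix().round(3))"
```

```text
t 9.3 tcp [ 426.  -258.7   57.8] phi -22.5 tilt 1.91 F [-0.1 -0.2 -0.4] w 15.2 q6 -0.41
[[-0.3, -0.6, 0.3, np.float64(0.001)], [-0.3, -0.6, 0.3, np.float64(0.001)], [-0.3, -0.6, 0.3, np.float64(0.001)], [-0.3, -0.6, 0.3, np.float64(0.001)], [-0.3, -0.6, 0.3, np.float64(0.001)]]
[[ 0.033  0.382  0.924]
 [ 0.004  0.924 -0.382]
 [-0.999  0.017  0.029]]
```

>>> apply_moves:
  plan:
    - [-0.2, 0, -6, 0]
    - [-0.3, 0, -9, 0]
    - [-0.3, 0, -9, 0]
    - [-0.3, 0, -10, 0]
    - [-0.3, 0, -10, 0]

```text
time_s: 9.8
tool_pos: [0.3839, -0.2416, 0.0588]
orientation: [0.313, 1.513, -0.299]
wrist_force: [0.2, -0.4, -0.4]
width: 0.163
```

```bash
python3 -c "
from h import *
go(426,-262,59,-22.8)
c=cam('wrist');np.savez('w5',**c);cv2.imwrite('pics/w5.png',cv2.resize(c['image'][:,100:400],(600,768))[380:700])
"
```

```text
t 9.8 tcp [ 383.9 -241.6   58.8] phi -22.5 tilt 2.1 F [ 0.2 -0.4 -0.4] w 15.3 q6 -0.46
[[0.3, -0.6, 9.3, np.float64(0.001)], [0.3, -0.5, 9.3, np.float64(0.001)], [0.3, -0.5, 9.3, np.float64(0.001)], [0.3, -0.5, 9.3, np.float64(0.001)], [0.3, -0.5, 9.3, np.float64(0.001)]]
```

View pics/w5.png

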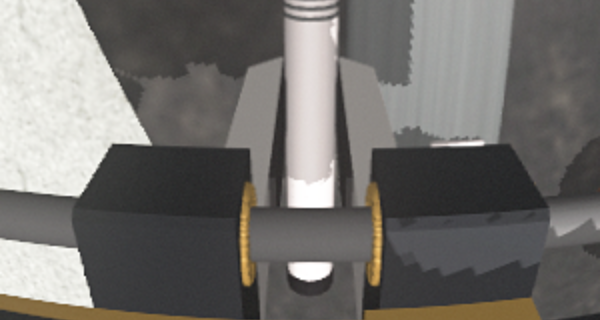

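>>> apply_moves:
  plan:
    - [-15, 0, -3, 0]
    - [-20, 0, 0, 0]
    - [-20, 0, 0, 0]
    - [-20, 0, 0, 0]
    - [0, 0, 0, 0]

```text
time_s: 10.35
tool_pos: [0.374, -0.238, 0.1346]
orientation: [0.316, 1.517, -0.299]
wrist_force: [-0.0, 0.2, -0.7]
width: 0.164
```

```bash
python3 -c "
from h import *
go(543.5,342.5,125,-87.6,15)"
```

```text
t 10.3 tcp [ 374.  -238.   134.6] phi -22.6 tilt 1.93 F [-0.   0.2 -0.7] w 15.4 q6 -0.46
[[1.2, 40.1, -4.4, np.float64(0.076)], [1.2, 39.6, -7.5, np.float64(0.076)], [1.2, 38.9, -10.4, np.float64(0.076)], [1.2, 38.0, -13.3, np.float64(0.076)], [1.2, 36.9, -16.2, np.float64(0.076)]]
[[1.2, 35.6, -18.9, np.float64(0.076)], [1.2, 34.1, -21.6, np.float64(0.076)], [1.2, 32.3, -24.1, np.float64(0.076)], [1.2, 30.4, -26.4, np.float64(0.076)], [1.2, 28.3, -28.7, np.float64(0.076)]]
[[1.2, 26.1, -30.7, np.float64(0.076)], [1.2, 23.7, -32.6, np.float64(0.076)], [1.2, 21.2, -34.3, np.float64(0.076)], [1.2, 18.5, -35.8, np.float64(0.076)], [1.2, 15.7, -37.1, np.float64(0.076)]]
```

>>> apply_moves:
  plan:
    - [1, 40, -4.5, 0.076]
    - [1, 39.5, -7.5, 0.076]
    - [1, 39, -10.5, 0.076]
    - [1, 38, -13.5, 0.076]
    - [1, 37, -16, 0.076]

```text
time_s: 10.85
tool_pos: [0.4312, -0.0427, 0.1291]
orientation: [0.636, 1.449, -0.611]
wrist_force: [0.9, -0.1, -0.7]
width: 0.163
```

>>> apply_moves:
  plan:
    - [1, 35.5, -19, 0.076]
    - [1, 34, -21.5, 0.076]
    - [1, 32.5, -24, 0.076]
    - [1, 30.5, -26.5, 0.076]
    - [1, 28.5, -28.5, 0.076]

```text
time_s: 11.35
tool_pos: [0.4923, 0.1574, 0.1206]
orientation: [0.942, 1.341, -0.912]
wrist_force: [0.6, -0.7, -0.3]
width: 0.163
```

```bash
python3 -c "
from h import *
go(543.5,342.5,115,-87.6,5)"
```

```text
t 11.3 tcp [492.3 157.4 120.6] phi -68.6 tilt 1.61 F [ 0.6 -0.7 -0.3] w 15.3 q6 1.29
[[1.5, 23.0, -30.7, np.float64(0.066)], [1.5, 20.9, -32.2, np.float64(0.066)], [1.5, 18.7, -33.5, np.float64(0.066)], [1.5, 16.5, -34.7, np.float64(0.066)], [1.5, 14.1, -35.7, np.float64(0.066)]]
```

>>> apply_moves:
  plan:
    - [0, 22.5, -30, 0.066]
    - [0, 20, -31, 0.066]
    - [0, 18, -33, 0.066]
    - [0, 16, -33, 0.066]
    - [0, 7, -18, 0.03]

```text
time_s: 11.85
tool_pos: [0.5345, 0.3275, 0.114]
orientation: [1.167, 1.227, -1.143]
wrist_force: [-0.9, -0.5, -0.3]
width: 0.156
```

```bash
python3 -c "
from h import *
c=cam('wrist');np.savez('w6',**c);cv2.imwrite('pics/w6.png',cv2.resize(c['image'],(800,600)))
go(543.5,342.5,45,-87.6,5)"
```

```text
t 11.9 tcp [534.6 329.  113.9] phi -86.0 tilt 1.15 F [-2.   0.6  0.5] w 15.0 q6 1.88
[[13.8, 1.7, -2.6, np.float64(0.006)], [13.8, 1.7, -2.6, np.float64(0.006)], [13.8, 1.7, -2.6, np.float64(0.006)], [13.8, 1.7, -2.6, np.float64(0.006)], [13.8, 1.6, -2.6, np.float64(0.006)]]
```

View pics/w6.png

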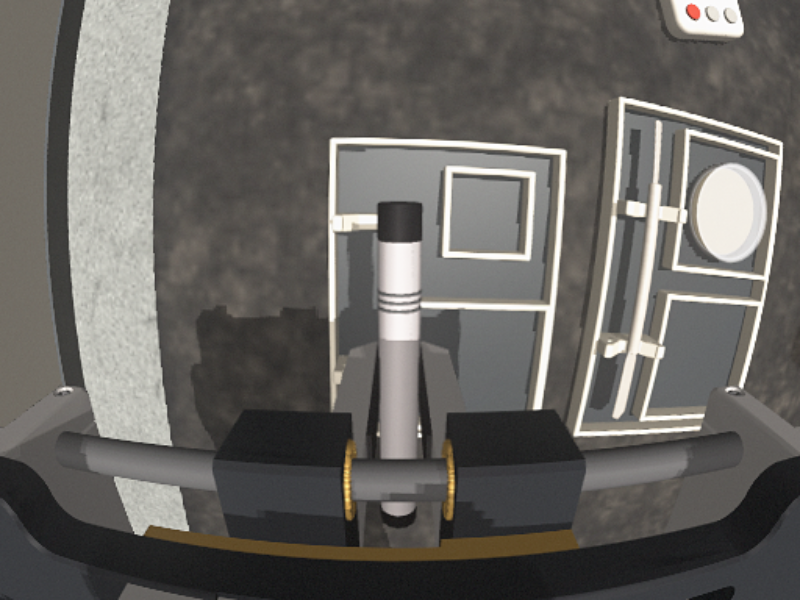

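```bash
python3 -c "
from h import *
c=dict(np.load('w6.npz')); k=1.5625
f=lambda u,v,z: fray(c,u/k,v/k,z)[:2]*1000
print('thermo end far',f(400,203,.118),'near',f(399,520,.118),'cal corners far',f(330,139,.018),f(566,151,.018),'rest far',f(332,222,.032))
print('small bay',np.mean([f(*p,.018) for p in ((446,170),(534,174),(530,258),(446,254))],0))
go(543.5,342.5,45,-87.6,5)
"
```

```text
thermo end far [600.95292051 330.92194378] near [459.93681797 321.47964883] cal corners far [631.88400755 373.05426542] [637.63364128 234.4234107 ] rest far [584.88870733 367.12787535]
small bay [594.94326728 277.75588332]
t 11.9 tcp [534.6 329.  113.9] phi -86.0 tilt 1.15 F [-2.   0.6  0.5] w 15.0 q6 1.88
[[13.8, 1.7, -2.6, np.float64(0.006)], [13.8, 1.7, -2.6, np.float64(0.006)], [13.8, 1.7, -2.6, np.float64(0.006)], [13.8, 1.7, -2.6, np.float64(0.006)], [13.8, 1.6, -2.6, np.float64(0.006)]]
```

>>> apply_moves:
  plan:
    - [16, 2, -3, 0.007]
    - [16, 2, -3, 0.007]
    - [16, 2, -3, 0.007]
    - [15, 2, -3, 0.007]
    - [4, 0, 0, 0]

```text
time_s: 12.4
tool_pos: [0.5406, 0.3396, 0.0386]
orientation: [1.183, 1.218, -1.167]
wrist_force: [-0.6, 0.3, -0.5]
width: 0.164
```

```bash
python3 -c "
from h import *
go(543.5,342.5,27,-87.6,5)"
```

```text
t 12.4 tcp [540.6 339.6  38.6] phi -87.5 tilt 0.83 F [-0.6  0.3 -0.5] w 15.4 q6 1.92
[[2.3, 0.6, -0.6, np.float64(0.0)], [2.3, 0.6, -0.6, np.float64(0.0)], [2.3, 0.6, -0.6, np.float64(0.0)], [2.3, 0.6, -0.6, np.float64(0.0)], [2.3, 0.6, -0.6, np.float64(0.0)]]
```

>>> apply_moves:
  plan:
    - [0, 3, -3, 0]
    - [3, 1, -1, 0]
    - [3, 0, 0, 0]
    - [3, 0, 0, 0]
    - [2, 0, 0, 0]

```text
time_s: 12.9
tool_pos: [0.545, 0.3426, 0.0271]
orientation: [1.184, 1.217, -1.168]
wrist_force: [-0.2, 0.4, -0.6]
width: 0.161
```

```bash
python3 -c "
from h import *
go(543.5,342.5,27,-87.6,5)"
```

```text
t 12.9 tcp [545.  342.6  27.1] phi -87.6 tilt 0.83 F [-0.2  0.4 -0.6] w 15.1 q6 1.92
[[0.0, -0.3, -0.0, np.float64(0.0)], [0.0, -0.3, -0.0, np.float64(0.0)], [0.0, -0.3, -0.0, np.float64(0.0)], [0.0, -0.3, -0.0, np.float64(0.0)], [0.0, -0.3, -0.0, np.float64(0.0)]]
```

>>> apply_moves:
  plan:
    - [0.5, -1.5, 0, 0]
    - [0, 0, 0, 0]
    - [0, 0, 0, 0]
    - [0, 0, 0, 0]
    - [0, 0, 0, 0]
  fingers: 22

```text
time_s: 13.4
tool_pos: [0.5442, 0.3428, 0.0278]
orientation: [1.185, 1.216, -1.166]
wrist_force: [0.2, 0.2, -0.1]
width: 0.237
```

>>> apply_moves:
  plan:
    - [-10, 0, 0, 0]
    - [-25, 0, 0, 0]
    - [-40, 0, 0, 0]
    - [-45, 0, 0, 0]
    - [-40, 0, 0, 0]

```text
time_s: 13.9
tool_pos: [0.5375, 0.3411, 0.1877]
orientation: [1.175, 1.222, -1.178]
wrist_force: [0.8, 0.0, -0.0]
width: 0.232
```

```bash
python3 -c "
from h import *
c=cam('wrist');np.savez('w7',**c);cv2.imwrite('pics/w7.png',cv2.resize(c['image'],(800,600)))
go(578.5,-279,200,-50,15)"
```

```text
t 13.9 tcp [541.3 342.9 196.4] phi -87.6 tilt 0.89 F [2.4 2.  5.5] w 22.1 q6 1.92
[[-0.2, 0.7, 41.5, np.float64(-0.044)], [-0.2, -1.1, 41.5, np.float64(-0.044)], [-0.2, -2.9, 41.4, np.float64(-0.044)], [-0.2, -4.7, 41.3, np.float64(-0.044)], [-0.2, -6.5, 41.0, np.float64(-0.044)]]
[[-0.2, -8.3, 40.7, np.float64(-0.044)], [-0.2, -10.1, 40.3, np.float64(-0.044)], [-0.2, -11.8, 39.8, np.float64(-0.044)], [-0.2, -13.6, 39.3, np.float64(-0.044)], [-0.2, -15.3, 38.6, np.float64(-0.044)]]
[[-0.2, -16.9, 37.9, np.float64(-0.044)], [-0.2, -18.6, 37.2, np.float64(-0.044)], [-0.2, -20.2, 36.3, np.float64(-0.044)], [-0.2, -21.7, 35.4, np.float64(-0.044)], [-0.2, -23.3, 34.4, np.float64(-0.044)]]
```

View pics/w7.png

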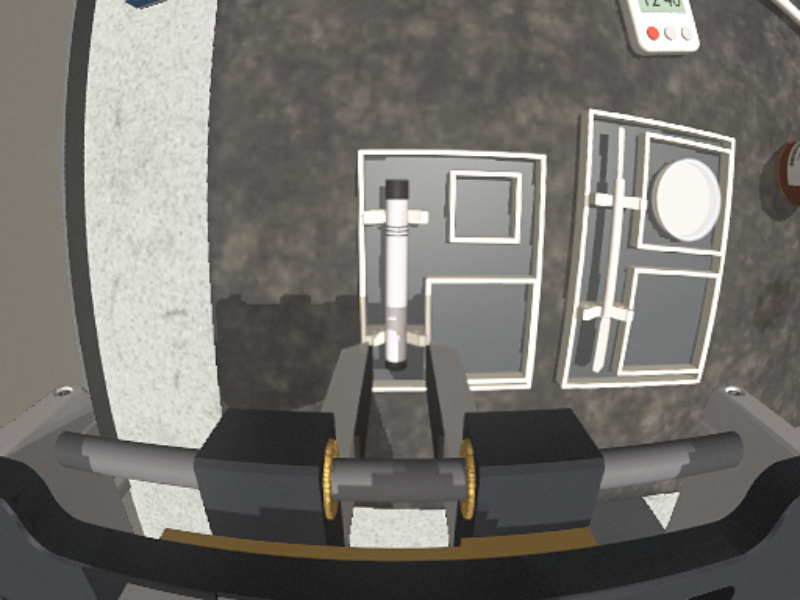

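Thermometer sits in both notches, ends at (397,180) and (396,366). Next is the bottle, with jaws along roughly x.

```bash
python3 -c "
from h import *
go(600,-187.5,225,-15,15)"
```

```text
t 13.9 tcp [541.3 342.9 196.4] phi -87.6 tilt 0.89 F [2.4 2.  5.5] w 22.1 q6 1.92
[[-1.8, 2.4, 35.5, np.float64(-0.084)], [-1.8, -0.6, 35.6, np.float64(-0.084)], [-1.8, -3.6, 35.4, np.float64(-0.084)], [-1.8, -6.5, 35.0, np.float64(-0.084)], [-1.8, -9.5, 34.3, np.float64(-0.084)]]
[[-1.8, -12.3, 33.4, np.float64(-0.084)], [-1.8, -15.1, 32.2, np.float64(-0.084)], [-1.8, -17.8, 30.8, np.float64(-0.084)], [-1.8, -20.3, 29.2, np.float64(-0.084)], [-1.8, -22.7, 27.4, np.float64(-0.084)]]
[[-1.8, -24.9, 25.4, np.float64(-0.084)], [-1.8, -27.0, 23.2, np.float64(-0.084)], [-1.8, -28.8, 20.9, np.float64(-0.084)], [-1.8, -30.5, 18.3, np.float64(-0.084)], [-1.8, -31.9, 15.7, np.float64(-0.084)]]
```

>>> apply_moves:
  plan:
    - [-3, 2.5, 35.5, -0.084]
    - [-3, -0.5, 35.5, -0.084]
    - [-3, -3.5, 35.5, -0.084]
    - [-3, -6.5, 35, -0.084]
    - [-3, -9.5, 34.5, -0.084]
  fingers: 94

```text
time_s: 14.45
tool_pos: [0.5647, 0.1654, 0.2214]
orientation: [0.855, 1.377, -0.825]
wrist_force: [1.0, 0.1, 1.2]
width: 0.62
```

>>> apply_moves:
  plan:
    - [-2, -12.5, 33.5, -0.084]
    - [-2, -15, 32, -0.084]
    - [-2, -18, 31, -0.084]
    - [-2, -20.5, 29, -0.084]
    - [-2, -22.5, 27.5, -0.084]

```text
time_s: 14.95
tool_pos: [0.5896, -0.0182, 0.2365]
orientation: [0.514, 1.477, -0.49]
wrist_force: [-0.0, 0.8, 1.2]
width: 0.992
```

```bash
python3 -c "
from h import *
go(623,-187.5,215,-15,5)"
```

```text
t 14.9 tcp [589.6 -18.2 236.5] phi -36.9 tilt 2.13 F [-0.   0.8  1.2] w 93.2 q6 0.41
[[4.4, -23.2, 25.6, np.float64(-0.077)], [4.4, -25.1, 23.7, np.float64(-0.077)], [4.4, -26.8, 21.7, np.float64(-0.077)], [4.4, -28.4, 19.6, np.float64(-0.077)], [4.4, -29.8, 17.4, np.float64(-0.077)]]
```

>>> apply_moves:
  plan:
    - [3, -23, 25.5, -0.077]
    - [3, -25, 23.5, -0.077]
    - [3, -27, 21.5, -0.077]
    - [3, -27, 19, -0.077]
    - [0, -10, 6, -0.03]

```text
time_s: 15.45
tool_pos: [0.62, -0.1726, 0.2294]
orientation: [0.235, 1.515, -0.224]
wrist_force: [0.0, 0.2, 0.0]
width: 1.001
```

```bash
python3 -c "
from h import *
c=cam('wrist');np.savez('w8',**c)
im=c['image'];cv2.imwrite('pics/w8.png',cv2.resize(im,(800,600)))
s=arm.get_state();print(R.from_rotvec(s['orientation']).as_matrix().round(3)[2])
go(623,-187.5,130,-15,5)"
```

```text
[-0.999  0.012  0.042]
t 15.5 tcp [ 620.2 -173.4  229.7] phi -16.9 tilt 2.52 F [-0.9 -0.9 -0.1] w 93.8 q6 -0.17
[[20.0, -2.8, 0.5, np.float64(-0.007)], [20.0, -2.8, 0.5, np.float64(-0.007)], [20.0, -2.8, 0.5, np.float64(-0.007)], [20.0, -2.8, 0.5, np.float64(-0.007)], [20.0, -2.8, 0.4, np.float64(-0.007)]]
```

View pics/w8.png

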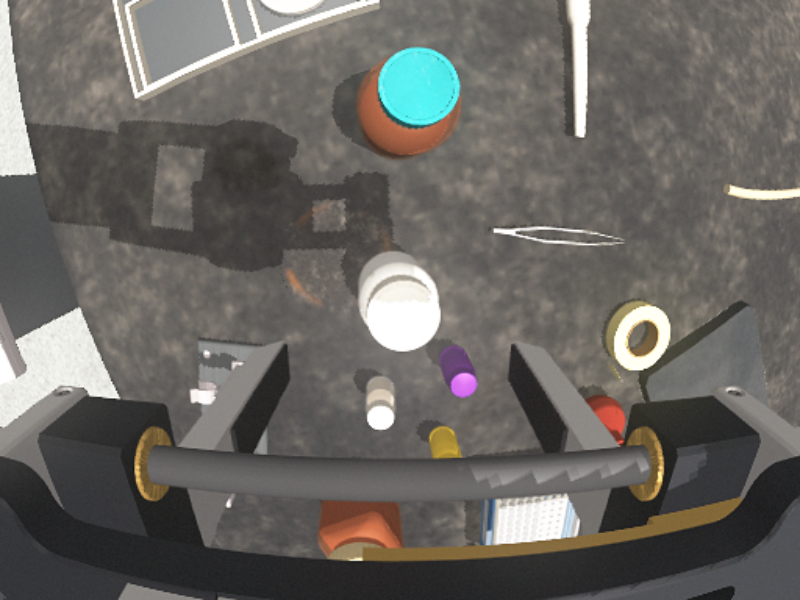

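```bash
python3 -c "
from h import *
c=dict(np.load('w8.npz')); k=1.5625
f=lambda u,v,z: fray(c,u/k,v/k,z)[:2]*1000
print('bottle cap',f(403,313,.107),'vial cap',f(381,417,.060),'amber cap',f(419,87,.166)); P=fpts(c)*1000; print(P[int(313/k),int(403/k)],P[int(417/k),int(381/k)])
go(623,-188,130,-15,5)"
```

```text
bottle cap [ 624.72317998 -186.33261286] vial cap [ 579.77915889 -280.78279706] amber cap [668.36424068 -59.38415724]
[ 623.82012931 -186.48220865  104.36580315] [ 579.13111178 -279.24480766   59.9099237 ]
t 15.5 tcp [ 620.2 -173.4  229.7] phi -16.9 tilt 2.52 F [-0.9 -0.9 -0.1] w 93.8 q6 -0.17
[[20.0, -2.9, 0.5, np.float64(-0.007)], [20.0, -2.9, 0.5, np.float64(-0.007)], [20.0, -2.9, 0.5, np.float64(-0.007)], [20.0, -2.9, 0.5, np.float64(-0.007)], [20.0, -2.9, 0.5, np.float64(-0.007)]]
```

>>> apply_moves:
  plan:
    - [25, -4, 1, -0.007]
    - [25, -4, 1, -0.007]
    - [25, -4, 1, -0.007]
    - [25, -3, 1, -0.007]
    - [0, 0, 0, 0]

```text
time_s: 16.0
tool_pos: [0.6261, -0.189, 0.1314]
orientation: [0.213, 1.51, -0.207]
wrist_force: [-0.2, 0.1, 0.2]
width: 0.999
```

```bash
python3 -c "
from h import *
go(623,-188,48,-15,5)"
```

```text
t 16.0 tcp [ 626.1 -189.   131.4] phi -15.4 tilt 2.9 F [-0.2  0.1  0.2] w 93.9 q6 -0.21
[[16.6, -0.2, -1.5, np.float64(-0.002)], [16.6, -0.1, -1.5, np.float64(-0.002)], [16.6, -0.1, -1.5, np.float64(-0.002)], [16.6, -0.1, -1.5, np.float64(-0.002)], [16.6, -0.1, -1.5, np.float64(-0.002)]]
```

>>> apply_moves:
  plan:
    - [20, 0, -2, 0]
    - [21, 0, -2, 0]
    - [21, 0.5, -1.5, 0]
    - [21, 0.5, -1.5, 0]
    - [0, 0, 0, 0]

```text
time_s: 16.5
tool_pos: [0.6285, -0.1851, 0.0553]
orientation: [0.211, 1.499, -0.209]
wrist_force: [-0.3, -0.1, 0.1]
width: 0.998
```

>>> apply_moves:
  plan:
    - [0, 0, 0, 0]
    - [0, 0, 0, 0]
    - [0, 0, 0, 0]
    - [0, 0, 0, 0]
    - [0, 0, 0, 0]
  fingers: 30

```text
time_s: 17.0
tool_pos: [0.632, -0.1858, 0.0631]
orientation: [0.208, 1.491, -0.21]
wrist_force: [0.4, 0.1, -1.4]
width: 0.629
```

>>> apply_moves:
  plan:
    - [-15, 0, 0, 0]
    - [-25, 0, 0, 0]
    - [-25, 0, 0, 0]
    - [-25, 0, 0, 0]
    - [-20, 0, 0, 0]

```text
time_s: 17.5
tool_pos: [0.622, -0.1838, 0.1759]
orientation: [0.21, 1.496, -0.209]
wrist_force: [1.2, 0.0, -1.4]
width: 0.63
```

```bash
python3 -c "
from h import *
go(497,273.5,160,0,15)"
```

```text
t 17.5 tcp [ 622.  -183.8  175.9] phi -15.5 tilt 3.67 F [ 1.2  0.  -1.4] w 59.2 q6 -0.21
[[0.3, 27.2, -16.2, np.float64(-0.018)], [0.3, 27.4, -15.7, np.float64(-0.018)], [0.3, 27.7, -15.2, np.float64(-0.018)], [0.3, 28.0, -14.7, np.float64(-0.018)], [0.3, 28.3, -14.2, np.float64(-0.018)]]
[[0.3, 28.5, -13.7, np.float64(-0.018)], [0.3, 28.7, -13.2, np.float64(-0.018)], [0.3, 29.0, -12.7, np.float64(-0.018)], [0.3, 29.2, -12.1, np.float64(-0.018)], [0.3, 29.4, -11.6, np.float64(-0.018)]]
[[0.3, 29.6, -11.1, np.float64(-0.018)], [0.3, 29.8, -10.5, np.float64(-0.018)], [0.3, 30.0, -10.0, np.float64(-0.018)], [0.3, 30.2, -9.5, np.float64(-0.018)], [0.3, 30.3, -8.9, np.float64(-0.018)]]
```

```bash
python3 -c "
from h import *
go(520,-165,195,-10,5)"
```

```text
t 17.5 tcp [ 622.  -183.8  175.9] phi -15.5 tilt 3.67 F [ 1.2  0.  -1.4] w 59.2 q6 -0.21
[[-5.1, -1.8, -20.4, np.float64(-0.019)], [-5.1, -1.4, -20.4, np.float64(-0.019)], [-5.1, -1.0, -20.4, np.float64(-0.019)], [-5.1, -0.6, -20.5, np.float64(-0.019)], [-5.1, -0.2, -20.5, np.float64(-0.019)]]
```

>>> apply_moves:
  plan:
    - [-4, -2, -20, -0.02]
    - [-4, -1, -20, -0.02]
    - [-4, -1, -20, -0.02]
    - [-4, -1, -20, -0.02]
    - [-4, 0, -20, -0.02]

```text
time_s: 18.0
tool_pos: [0.5232, -0.1672, 0.1998]
orientation: [0.122, 1.489, -0.135]
wrist_force: [0.8, 0.0, -1.0]
width: 0.63
```

```bash
python3 -c "
from h import *
go(497,273.5,150,0,15)"
```

```text
t 18.0 tcp [ 523.2 -167.2  199.8] phi -9.5 tilt 4.51 F [ 0.8  0.  -1. ] w 59.2 q6 -0.37
[[2.7, 28.7, -6.8, np.float64(-0.011)], [2.7, 28.8, -6.5, np.float64(-0.011)], [2.7, 28.8, -6.2, np.float64(-0.011)], [2.7, 28.9, -5.8, np.float64(-0.011)], [2.7, 29.0, -5.5, np.float64(-0.011)]]
[[2.7, 29.0, -5.2, np.float64(-0.011)], [2.7, 29.1, -4.9, np.float64(-0.011)], [2.7, 29.1, -4.6, np.float64(-0.011)], [2.7, 29.2, -4.2, np.float64(-0.011)], [2.7, 29.2, -3.9, np.float64(-0.011)]]
[[2.7, 29.3, -3.6, np.float64(-0.011)], [2.7, 29.3, -3.3, np.float64(-0.011)], [2.7, 29.3, -3.0, np.float64(-0.011)], [2.7, 29.4, -2.6, np.float64(-0.011)], [2.7, 29.4, -2.3, np.float64(-0.011)]]
```

>>> apply_moves:
  plan:
    - [2, 29, -7, -0.011]
    - [2, 29, -6.5, -0.011]
    - [2, 29, -6, -0.011]
    - [2, 29, -6, -0.011]
    - [2, 29, -5.5, -0.011]

```text
time_s: 18.5
tool_pos: [0.513, -0.0183, 0.1928]
orientation: [0.079, 1.482, -0.101]
wrist_force: [0.1, -0.8, -1.5]
width: 0.626
```

>>> apply_moves:
  plan:
    - [2, 29, -5, -0.011]
    - [2, 29, -5, -0.011]
    - [2, 29, -4.5, -0.011]
    - [2, 29, -4, -0.011]
    - [2, 29, -4, -0.011]

```text
time_s: 19.0
tool_pos: [0.5048, 0.1338, 0.1844]
orientation: [0.034, 1.476, -0.06]
wrist_force: [-0.2, -0.0, -1.6]
width: 0.627
```

```bash
python3 -c "
from h import *
go(497,273.5,135,0,5);print(R.from_rotvec(arm.get_state()['orientation']).as_matrix().round(3))"
```

```text
t 19.0 tcp [504.8 133.8 184.4] phi -3.4 tilt 5.48 F [-0.2 -0.  -1.6] w 59.0 q6 0.12
[[9.1, 27.9, -4.1, np.float64(-0.012)], [9.1, 28.0, -3.8, np.float64(-0.012)], [9.1, 28.0, -3.5, np.float64(-0.012)], [9.1, 28.1, -3.1, np.float64(-0.012)], [9.1, 28.1, -2.8, np.float64(-0.012)]]
[[ 0.093  0.061  0.994]
 [-0.02   0.998 -0.059]
 [-0.995 -0.014  0.094]]
```

>>> apply_moves:
  plan:
    - [4, 28, -4, -0.012]
    - [4, 28, -4, -0.012]
    - [4, 28, -3.5, -0.012]
    - [4, 25, -3, -0.012]
    - [2, 12, -1, -0.01]

```text
time_s: 19.5
tool_pos: [0.4954, 0.262, 0.168]
orientation: [-0.015, 1.47, -0.012]
wrist_force: [-0.3, 0.2, -1.1]
width: 0.628
```

```bash
python3 -c "
from h import *
go(497,273.5,90,0,5)"
```

```text
t 19.5 tcp [495.4 262.  168. ] phi 0.2 tilt 5.85 F [-0.3  0.2 -1.1] w 59.0 q6 0.33
[[15.5, 2.6, -1.2, np.float64(0.001)], [15.5, 2.6, -1.3, np.float64(0.001)], [15.5, 2.6, -1.3, np.float64(0.001)], [15.5, 2.6, -1.3, np.float64(0.001)], [15.5, 2.6, -1.3, np.float64(0.001)]]
```

>>> apply_moves:
  plan:
    - [19, 3, -1.5, 0]
    - [19, 3, -1.5, 0]
    - [19, 3, -1.5, 0]
    - [14, 2, -1, 0]
    - [5, 0, 0, 0]

```text
time_s: 20.0
tool_pos: [0.5003, 0.2733, 0.0942]
orientation: [-0.016, 1.463, -0.009]
wrist_force: [-0.2, -0.1, -0.8]
width: 0.628
```

```bash
python3 -c "
from h import *
c=cam('scene');np.savez('s2',**c);cv2.imwrite('pics/s2.png',cv2.resize(c['image'],(800,600)))
c=cam('top');np.savez('t2',**c);cv2.imwrite('pics/t2.png',cv2.resize(c['image'][120:250,60:260],(800,520)))
go(497,273.5,70,0,5)"
```

```text
t 20.1 tcp [500.7 273.3  94.9] phi 0.3 tilt 6.3 F [-0.2  0.3 -1. ] w 59.3 q6 0.35
[[4.9, 0.1, -1.3, np.float64(0.001)], [4.9, 0.1, -1.3, np.float64(0.001)], [4.9, 0.1, -1.3, np.float64(0.001)], [4.9, 0.1, -1.3, np.float64(0.001)], [4.9, 0.1, -1.3, np.float64(0.001)]]
```

View pics/t2.png

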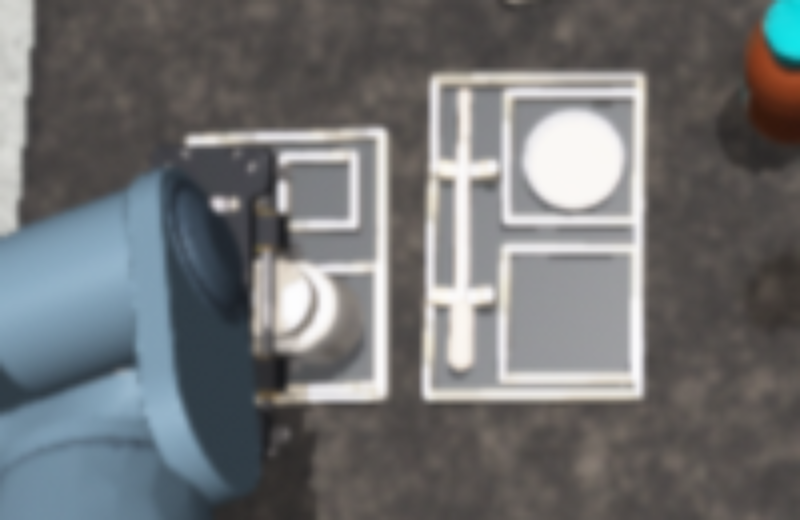

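>>> apply_moves:
  plan:
    - [7, 0, -2, 0]
    - [7, 0, -2, 0]
    - [6, 0, -1, 0]
    - [3, 0, -1, 0]
    - [2, 0, 0, 0]

```text
time_s: 20.6
tool_pos: [0.4993, 0.2729, 0.0705]
orientation: [-0.014, 1.457, -0.008]
wrist_force: [-0.6, 0.5, -1.2]
width: 0.626
```

```bash
python3 -c "
from h import *
go(497,273.5,68,0,5)"
```

```text
t 20.6 tcp [499.3 272.9  70.5] phi 0.2 tilt 6.57 F [-0.6  0.5 -1.2] w 58.8 q6 0.36
[[0.4, 0.1, -0.5, np.float64(0.001)], [0.4, 0.1, -0.5, np.float64(0.001)], [0.4, 0.1, -0.5, np.float64(0.001)], [0.4, 0.1, -0.5, np.float64(0.001)], [0.4, 0.1, -0.5, np.float64(0.001)]]
```

>>> apply_moves:
  plan:
    - [2, 0, -1, 0]
    - [1.5, 0, -0.5, 0]
    - [1, 0, 0, 0]
    - [1, 0, 0, 0]
    - [0.5, 0, 0, 0]

```text
time_s: 21.1
tool_pos: [0.499, 0.2731, 0.067]
orientation: [-0.015, 1.457, -0.008]
wrist_force: [-0.4, 0.9, -0.5]
width: 0.631
```

>>> apply_moves:
  plan:
    - [0, 0, 0, 0]
    - [0, 0, 0, 0]
    - [0, 0, 0, 0]
    - [0, 0, 0, 0]
    - [0, 0, 0, 0]

```text
time_s: 21.6
tool_pos: [0.4993, 0.2732, 0.067]
orientation: [-0.014, 1.456, -0.008]
wrist_force: [0.2, -0.8, -0.5]
width: 0.629
```

>>> apply_moves:
  plan:
    - [0, 0, 0, 0]
    - [0, 0, 0, 0]
    - [0, 0, 0, 0]
    - [0, 0, 0, 0]
    - [0, 0, 0, 0]
  fingers: 80

```text
time_s: 22.1
tool_pos: [0.5001, 0.2734, 0.0675]
orientation: [-0.014, 1.455, -0.008]
wrist_force: [0.3, -0.1, -0.3]
width: 0.849
```

>>> apply_moves:
  plan:
    - [-10, 0, 1, 0]
    - [-20, 0, 2, 0]
    - [-30, 0, 3, 0]
    - [-35, 0, 3, 0]
    - [-35, 0, 3, 0]

```text
time_s: 22.6
tool_pos: [0.4933, 0.274, 0.1984]
orientation: [-0.017, 1.466, -0.011]
wrist_force: [0.2, 0.8, 0.1]
width: 0.849
```

```bash
python3 -c "
from h import *
go(579,-280,215,-30,15)
print(R.from_rotvec(arm.get_state()['orientation']).as_matrix().round(3))"
```

```text
t 22.6 tcp [493.3 274.  198.4] phi 0.3 tilt 6.1 F [0.2 0.8 0.1] w 79.8 q6 0.34
[[0.1, -37.0, 5.6, np.float64(0.035)], [0.1, -36.7, 6.9, np.float64(0.035)], [0.1, -36.5, 8.2, np.float64(0.035)], [0.1, -36.2, 9.5, np.float64(0.035)], [0.1, -35.8, 10.8, np.float64(0.035)]]
[[0.1, -35.4, 12.0, np.float64(0.035)], [0.1, -35.0, 13.2, np.float64(0.035)], [0.1, -34.5, 14.5, np.float64(0.035)], [0.1, -33.9, 15.7, np.float64(0.035)], [0.1, -33.4, 16.9, np.float64(0.035)]]
[[0.1, -32.8, 18.0, np.float64(0.035)], [0.1, -32.1, 19.2, np.float64(0.035)], [0.1, -31.4, 20.3, np.float64(0.035)], [0.1, -30.7, 21.4, np.float64(0.035)], [0.1, -29.9, 22.5, np.float64(0.035)]]
[[ 0.105 -0.003  0.994]
 [-0.017  1.     0.005]
 [-0.994 -0.018  0.105]]
```

>>> apply_moves:
  plan:
    - [0, -37, 6, 0.035]
    - [0, -37, 7, 0.035]
    - [0, -36.5, 8, 0.035]
    - [0, -36, 9.5, 0.035]
    - [0, -36, 11, 0.035]
  fingers: 50

```text
time_s: 23.1
tool_pos: [0.5271, 0.0886, 0.2183]
orientation: [0.129, 1.44, -0.131]
wrist_force: [0.1, 0.0, 0.1]
width: 0.538
```

>>> apply_moves:
  plan:
    - [0, -35.5, 12, 0.035]
    - [0, -35, 13, 0.035]
    - [0, -34.5, 14.5, 0.035]
    - [0, -34, 15.5, 0.035]
    - [0, -33.5, 17, 0.035]

```text
time_s: 23.6
tool_pos: [0.5561, -0.1041, 0.2301]
orientation: [0.277, 1.42, -0.262]
wrist_force: [1.6, -0.2, 0.0]
width: 0.532
```

```bash
python3 -c "
from h import *
go(579,-280,200,-30,5)
print(R.from_rotvec(arm.get_state()['orientation']).as_matrix().round(3)[:,0])"
```

```text
t 23.6 tcp [ 556.1 -104.1  230.1] phi -20.2 tilt 7.65 F [ 1.6 -0.2  0. ] w 50.0 q6 -0.07
[[7.0, -31.7, 15.5, np.float64(0.034)], [7.0, -31.1, 16.6, np.float64(0.034)], [7.0, -30.6, 17.7, np.float64(0.034)], [7.0, -29.9, 18.7, np.float64(0.034)], [7.0, -29.3, 19.7, np.float64(0.034)]]
[ 0.133 -0.013 -0.991]
```

```bash
python3 -c "
from h import *
go(579,-280,200,-85,10)"
```

```text
t 23.6 tcp [ 556.1 -104.1  230.1] phi -20.2 tilt 7.65 F [ 1.6 -0.2  0. ] w 50.0 q6 -0.07
[[3.5, -15.8, 7.8, np.float64(0.113)], [3.5, -14.9, 9.5, np.float64(0.113)], [3.5, -13.7, 11.1, np.float64(0.113)], [3.5, -12.4, 12.6, np.float64(0.113)], [3.5, -10.9, 13.9, np.float64(0.113)]]
[[3.5, -9.2, 15.0, np.float64(0.113)], [3.5, -7.5, 16.0, np.float64(0.113)], [3.5, -5.6, 16.7, np.float64(0.113)], [3.5, -3.7, 17.3, np.float64(0.113)], [3.5, -1.7, 17.6, np.float64(0.113)]]
```

>>> apply_moves:
  plan:
    - [2, -16, 8, 0.113]
    - [2, -15, 9.5, 0.113]
    - [2, -14, 11, 0.113]
    - [2, -12.5, 12.5, 0.113]
    - [2, -11, 14, 0.113]

```text
time_s: 24.1
tool_pos: [0.5661, -0.2003, 0.2278]
orientation: [0.758, 1.31, -0.682]
wrist_force: [-0.6, -0.5, 1.2]
width: 0.529
```

```bash
python3 -c "
from h import *
go(579,-280,200,-85,5);print(R.from_rotvec(arm.get_state()['orientation']).as_matrix().round(3)[:,0],arm.get_state()['q'].round(3))"
```

```text
t 24.1 tcp [ 566.1 -200.3  227.8] phi -54.2 tilt 7.98 F [-0.6 -0.5  1.2] w 49.7 q6 0.37
[[6.1, -7.9, 13.9, np.float64(0.107)], [6.1, -6.3, 14.6, np.float64(0.107)], [6.1, -4.7, 15.2, np.float64(0.107)], [6.1, -3.1, 15.6, np.float64(0.107)], [6.1, -1.4, 15.9, np.float64(0.107)]]
[ 0.138 -0.017 -0.99 ] [-0.556  0.034  1.77   0.062  1.212  0.368]
```

>>> apply_moves:
  plan:
    - [6, -8, 14, 0.107]
    - [6, -6.5, 14.5, 0.107]
    - [6, -4.5, 15, 0.107]
    - [6, -3, 15, 0.107]
    - [3, -1, 8, 0.08]

```text
time_s: 24.6
tool_pos: [0.5775, -0.2762, 0.2075]
orientation: [1.182, 1.13, -1.047]
wrist_force: [0.4, 0.0, -0.8]
width: 0.53
```

```bash
python3 -c "
from h import *
c=cam('wrist');np.savez('w9',**c);cv2.imwrite('pics/w9.png',cv2.resize(c['image'],(800,600)))
go(579,-280,110,-87,5)"
```

```text
t 24.6 tcp [ 577.4 -277.   207.4] phi -84.7 tilt 8.26 F [-0.2 -0.5 -0.6] w 49.8 q6 0.8
[[19.3, -2.5, -0.0, np.float64(0.008)], [19.3, -2.5, -0.0, np.float64(0.008)], [19.3, -2.5, 0.0, np.float64(0.008)], [19.3, -2.5, 0.0, np.float64(0.008)], [19.3, -2.5, 0.0, np.float64(0.008)]]
```

View pics/w9.png

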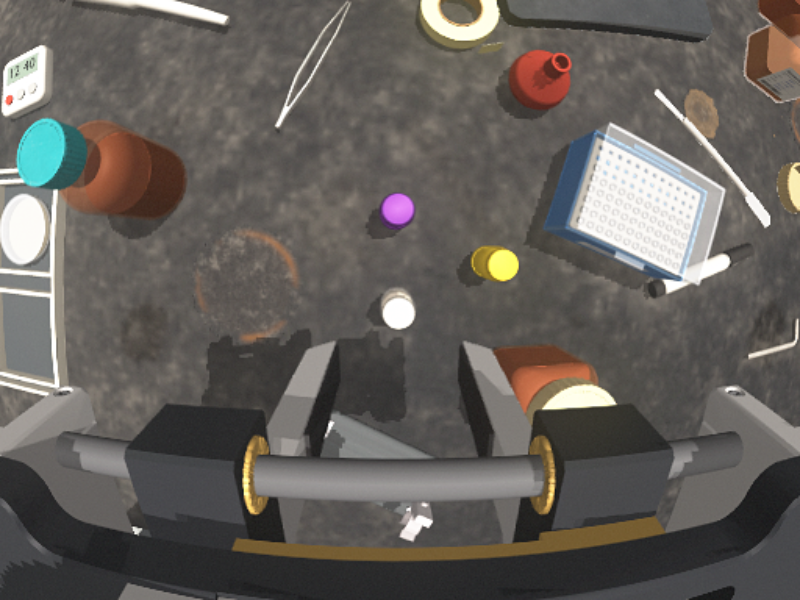

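```bash
python3 -c "
from h import *
c=dict(np.load('w9.npz')); k=1.5625
f=lambda u,v,z: fray(c,u/k,v/k,z)[:2]*1000
print('vial cap',f(398,311,.061),'jar cap left',f(527,410,.126)); P=fpts(c)*1000; print(P[int(311/k),int(398/k)])
print('jar base edge',f(496,348,0),f(516,406,.0),f(585,349,0))
go(579.5,-280.5,110,-87,5)"
```

```text
vial cap [ 580.06684676 -280.92303673] jar cap left [ 534.9021719  -363.36783678]
[ 580.10125482 -280.10491971   61.41190394]
jar base edge [ 545.91173219 -372.14124709] [ 493.14974244 -398.96616957] [ 550.59682262 -458.15883983]
t 24.6 tcp [ 577.4 -277.   207.4] phi -84.7 tilt 8.26 F [-0.2 -0.5 -0.6] w 49.8 q6 0.8
[[19.3, -2.4, 0.1, np.float64(0.008)], [19.3, -2.4, 0.1, np.float64(0.008)], [19.3, -2.4, 0.1, np.float64(0.008)], [19.3, -2.4, 0.1, np.float64(0.008)], [19.3, -2.4, 0.2, np.float64(0.008)]]
```

>>> apply_moves:
  plan:
    - [23, -3, 0, 0.01]
    - [23, -3, 0, 0.01]
    - [23, -3, 0, 0.01]
    - [21, -3, 0, 0.01]
    - [6, -1, 0, 0]

```text
time_s: 25.15
tool_pos: [0.5806, -0.2812, 0.1139]
orientation: [1.209, 1.106, -1.07]
wrist_force: [-0.8, -0.4, -0.6]
width: 0.531
```

```bash
python3 -c "
from h import *
go(579.5,-280.5,33,-87,5)"
```

```text
t 25.1 tcp [ 580.6 -281.2  113.9] phi -86.6 tilt 8.69 F [-0.8 -0.4 -0.6] w 49.9 q6 0.81
[[16.0, -2.6, -0.7, np.float64(0.001)], [16.0, -2.6, -0.7, np.float64(0.001)], [16.0, -2.6, -0.7, np.float64(0.001)], [16.0, -2.6, -0.7, np.float64(0.001)], [16.0, -2.6, -0.7, np.float64(0.001)]]
```

>>> apply_moves:
  plan:
    - [20, -3, -1, 0]
    - [20, -3, -1, 0]
    - [20, -3, -0.5, 0]
    - [18, -3, -0.5, 0]
    - [6, -1, 0, 0]

```text
time_s: 25.65
tool_pos: [0.5838, -0.2822, 0.0332]
orientation: [1.202, 1.1, -1.061]
wrist_force: [0.3, 0.3, -0.3]
width: 0.529
```

```bash
python3 -c "
from h import *
go(581,-280.5,30,-87,5)"
```

```text
t 25.6 tcp [ 583.8 -282.2   33.2] phi -86.2 tilt 9.17 F [ 0.3  0.3 -0.3] w 49.7 q6 0.79
[[0.5, -0.6, -0.4, np.float64(0.003)], [0.5, -0.6, -0.4, np.float64(0.003)], [0.5, -0.6, -0.4, np.float64(0.003)], [0.5, -0.6, -0.4, np.float64(0.003)], [0.5, -0.6, -0.4, np.float64(0.003)]]
```

>>> apply_moves:
  plan:
    - [3, -3, -1.5, 0]
    - [0, 0, 0, 0]
    - [0, 0, 0, 0]
    - [0, 0, 0, 0]
    - [0, 0, 0, 0]
  fingers: 10

```text
time_s: 26.15
tool_pos: [0.5834, -0.2822, 0.0342]
orientation: [1.2, 1.095, -1.058]
wrist_force: [-0.9, 0.1, -0.3]
width: 0.275
```

>>> apply_moves:
  plan:
    - [0, 0, 0, 0]
    - [0, 0, 0, 0]
    - [-8, 0, 0, 0]
    - [-15, 2, 0, 0]
    - [-20, 3, 0, 0]

```text
time_s: 26.65
tool_pos: [0.5797, -0.2793, 0.0776]
orientation: [1.201, 1.1, -1.059]
wrist_force: [0.8, -0.6, -0.2]
width: 0.273
```

```bash
python3 -c "
from h import *
go(595,277.5,165,-87,15)"
```

```text
t 26.6 tcp [ 579.7 -279.3   77.6] phi -86.1 tilt 9.23 F [ 0.8 -0.6 -0.2] w 25.7 q6 0.8
[[-6.7, 4.6, -36.7, np.float64(0.001)], [-6.7, 4.6, -36.7, np.float64(0.001)], [-6.7, 4.6, -36.7, np.float64(0.001)], [-6.7, 4.5, -36.7, np.float64(0.001)], [-6.7, 4.5, -36.7, np.float64(0.001)]]
[[-6.7, 4.5, -36.7, np.float64(0.001)], [-6.7, 4.4, -36.7, np.float64(0.001)], [-6.7, 4.4, -36.7, np.float64(0.001)], [-6.7, 4.3, -36.7, np.float64(0.001)], [-6.7, 4.3, -36.7, np.float64(0.001)]]
[[-6.7, 4.3, -36.7, np.float64(0.001)], [-6.7, 4.2, -36.7, np.float64(0.001)], [-6.7, 4.2, -36.7, np.float64(0.001)], [-6.7, 4.1, -36.7, np.float64(0.001)], [-6.7, 4.1, -36.8, np.float64(0.001)]]
```

>>> apply_moves:
  plan:
    - [-15, 4, -30, 0]
    - [-15, 4, -37, 0]
    - [-12, 4, -37, 0]
    - [-12, 4, -37, 0]
    - [-8, 4, -37, 0]

```text
time_s: 27.15
tool_pos: [0.5807, -0.0992, 0.1469]
orientation: [1.206, 1.081, -1.06]
wrist_force: [1.0, 0.4, -0.3]
width: 0.275
```

```bash
python3 -c "
from h import *
go(595,277.5,165,-87,10)"
```

```text
t 27.1 tcp [580.7 -99.2 146.9] phi -86.6 tilt 10.03 F [ 1.   0.4 -0.3] w 25.8 q6 1.12
[[-3.0, 4.2, -37.4, np.float64(0.001)], [-3.0, 4.2, -37.4, np.float64(0.001)], [-3.0, 4.2, -37.4, np.float64(0.001)], [-3.0, 4.1, -37.4, np.float64(0.001)], [-3.0, 4.1, -37.4, np.float64(0.001)]]
[[-3.0, 4.1, -37.4, np.float64(0.001)], [-3.0, 4.1, -37.4, np.float64(0.001)], [-3.0, 4.0, -37.4, np.float64(0.001)], [-3.0, 4.0, -37.4, np.float64(0.001)], [-3.0, 4.0, -37.4, np.float64(0.001)]]
```

>>> apply_moves:
  plan:
    - [-3, 4, -37, 0]
    - [-3, 4, -37, 0]
    - [-3, 4, -37, 0]
    - [-3, 4, -37, 0]
    - [-3, 4, -37, 0]

```text
time_s: 27.65
tool_pos: [0.5885, 0.0946, 0.1663]
orientation: [1.21, 1.069, -1.053]
wrist_force: [0.7, -0.6, -0.6]
width: 0.274
```

```bash
python3 -c "
from h import *
go(595,277.5,150,-87,5);print(arm.get_state()['q'].round(3))"
```

```text
t 27.6 tcp [588.5  94.6 166.3] phi -86.7 tilt 10.79 F [ 0.7 -0.6 -0.6] w 25.7 q6 1.52
[[1.9, 3.1, -36.6, np.float64(0.001)], [1.9, 3.1, -36.6, np.float64(0.001)], [1.9, 3.0, -36.6, np.float64(0.001)], [1.9, 3.0, -36.6, np.float64(0.001)], [1.9, 3.0, -36.6, np.float64(0.001)]]
[-0.012  0.064  1.86  -0.046  1.034  1.517]
```

>>> apply_moves:
  plan:
    - [1, 3, -37, 0]
    - [1, 3, -37, 0]
    - [1, 3, -37, 0]
    - [1, 3, -34, 0]
    - [1, 1, -18, 0]

```text
time_s: 28.15
tool_pos: [0.5937, 0.2675, 0.1645]
orientation: [1.215, 1.063, -1.043]
wrist_force: [0.1, -0.2, -0.7]
width: 0.273
```

```bash
python3 -c "
from h import *
go(595,277.5,75,-87,5)"
```

```text
t 28.1 tcp [593.7 267.5 164.5] phi -86.7 tilt 11.39 F [ 0.1 -0.2 -0.7] w 25.6 q6 1.84
[[17.5, -3.0, -2.9, np.float64(0.001)], [17.5, -3.0, -2.9, np.float64(0.001)], [17.5, -3.0, -2.9, np.float64(0.001)], [17.5, -3.0, -2.9, np.float64(0.001)], [17.5, -3.0, -2.9, np.float64(0.001)]]
```

>>> apply_moves:
  plan:
    - [21, -3, -3, 0]
    - [21, -3, -3, 0]
    - [21, -3, -3, 0]
    - [18, -2, -2, 0]
    - [6, 0, 0, 0]

```text
time_s: 28.65
tool_pos: [0.602, 0.2802, 0.0837]
orientation: [1.22, 1.059, -1.029]
wrist_force: [-1.1, 0.0, -0.6]
width: 0.27
```

```bash
python3 -c "
from h import *
go(597,277.7,41,-87,5)
c=cam('top');np.savez('t3',**c);cv2.imwrite('pics/t3.png',cv2.resize(c['image'][120:250,60:260],(800,520)))
c=cam('wrist');np.savez('w10',**c);cv2.imwrite('pics/w10.png',cv2.resize(c['image'],(800,600)))
"
```

```text
t 28.6 tcp [602.  280.2  83.7] phi -86.4 tilt 12.01 F [-1.1  0.  -0.6] w 25.4 q6 1.87
[[8.2, -2.7, 0.0, np.float64(0.002)], [8.2, -2.7, 0.0, np.float64(0.002)], [8.2, -2.7, 0.0, np.float64(0.002)], [8.2, -2.7, 0.0, np.float64(0.002)], [8.2, -2.7, 0.1, np.float64(0.002)]]
```

View pics/w10.png

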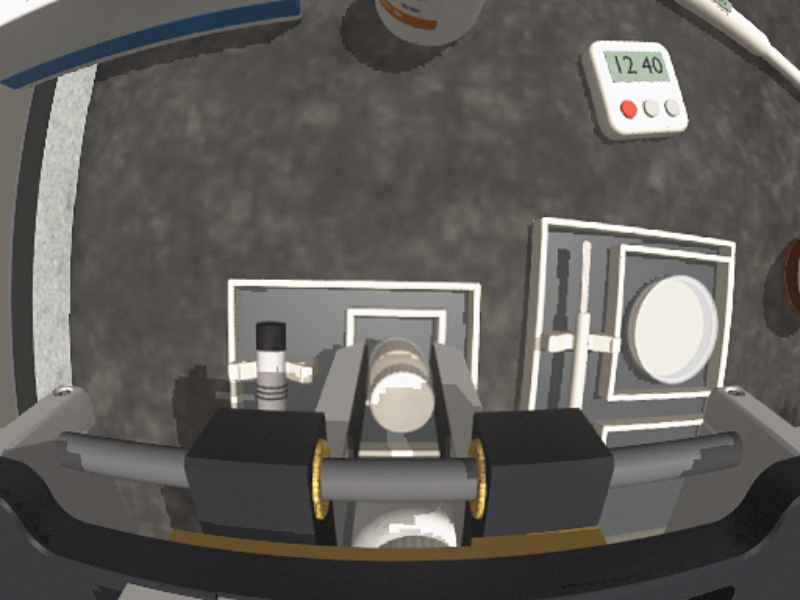

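```bash
python3 -c "
from h import *
c=dict(np.load('w10.npz')); k=1.5625
f=lambda u,v,z: fray(c,u/k,v/k,z)[:2]*1000
P=fpts(c)*1000; print('cap',f(401,400,.109),P[int(400/k),int(401/k)],'bottomfront',P[int(350/k),int(400/k)],'bay far corners',f(347,311,.018),f(446,311,.018))
go(598,277.7,41,-87,5)"
```

```text
cap [597.47331646 279.51184671] [597.9173165  279.97123951 110.62749672] bottomfront [611.14492712 279.51139661  84.81752197] bay far corners [619.30128662 305.17331951] [622.38985047 251.91169778]
t 28.8 tcp [602.7 280.2  84.7] phi -86.4 tilt 12.09 F [-0.1 -0.3 -1. ] w 25.9 q6 1.87
[[8.4, -2.7, 0.0, np.float64(0.002)], [8.4, -2.7, 0.0, np.float64(0.002)], [8.4, -2.7, 0.0, np.float64(0.002)], [8.4, -2.7, 0.0, np.float64(0.002)], [8.4, -2.7, 0.0, np.float64(0.002)]]
```

>>> apply_moves:
  plan:
    - [9, -4, 0.5, 0]
    - [9, -4, 0.5, 0]
    - [9, -4, 0.5, 0]
    - [8, -3, 0.5, 0]
    - [3, 0, 0, 0]

```text
time_s: 29.25
tool_pos: [0.5978, 0.2758, 0.0462]
orientation: [1.225, 1.054, -1.023]
wrist_force: [0.2, -0.7, -0.7]
width: 0.271
```

```bash
python3 -c "
from h import *
go(598,277.7,39,-87,5)"
```

```text
t 29.2 tcp [597.8 275.8  46.2] phi -86.5 tilt 12.42 F [ 0.2 -0.7 -0.7] w 25.5 q6 1.88
[[1.4, -0.2, -0.4, np.float64(0.002)], [1.4, -0.2, -0.4, np.float64(0.002)], [1.4, -0.2, -0.4, np.float64(0.002)], [1.4, -0.2, -0.4, np.float64(0.002)], [1.4, -0.2, -0.4, np.float64(0.002)]]
```

>>> apply_moves:
  plan:
    - [3, -1, -1.5, 0]
    - [3, -1, -0.5, 0]
    - [2, 0, 0, 0]
    - [1, 0, 0, 0]
    - [0, 0, 0, 0]

```text
time_s: 29.75
tool_pos: [0.5986, 0.2777, 0.0371]
orientation: [1.226, 1.053, -1.022]
wrist_force: [0.6, 0.6, -0.5]
width: 0.272
```

```bash
python3 -c "
from h import *
go(598,277.7,38,-87,5)"
```

```text
t 29.8 tcp [598.6 277.7  37.1] phi -86.5 tilt 12.49 F [ 0.6  0.6 -0.5] w 25.6 q6 1.89
[[-0.2, -0.1, 0.0, np.float64(0.002)], [-0.2, -0.1, 0.0, np.float64(0.002)], [-0.2, -0.1, 0.0, np.float64(0.002)], [-0.2, -0.1, 0.0, np.float64(0.002)], [-0.2, -0.1, 0.0, np.float64(0.002)]]
```

>>> apply_moves:
  plan:
    - [0, 0, 0, 0]
    - [0, 0, 0, 0]
    - [0, 0, 0, 0]
    - [0, 0, 0, 0]
    - [0, 0, 0, 0]
  fingers: 48

```text
time_s: 30.25
tool_pos: [0.599, 0.2779, 0.0374]
orientation: [1.227, 1.052, -1.021]
wrist_force: [-0.2, -0.3, 0.1]
width: 0.508
```

>>> apply_moves:
  plan:
    - [-10, 2, 0, 0]
    - [-20, 4.5, 0, 0]
    - [-30, 6.5, 0, 0]
    - [-40, 9, 0, 0]
    - [-40, 9, 0, 0]

```text
time_s: 30.75
tool_pos: [0.5946, 0.2831, 0.179]
orientation: [1.218, 1.061, -1.034]
wrist_force: [0.4, 0.6, 0.5]
width: 0.514
```

```bash
python3 -c "
from h import *
s=arm.get_state();print(s['q'].round(3))
c=cam('wrist');np.savez('w11',**c);P=fpts(c)*1000
im=c['image'];cv2.imwrite('pics/w11.png',cv2.resize(im,(800,600)))
b=(P[...,0]>480)&(P[...,0]<640)&(P[...,1]>225)&(P[...,1]<330)
for lo,hi,x0,x1 in ((55,75,560,640),(98,116,450,560)):
    m=b&(P[...,2]>lo)&(P[...,2]<hi)&(P[...,0]>x0)&(P[...,0]<x1); print(m.sum(),P[m].mean(0).round(1) if m.any() else '')
go(522,-399,230,-87,15)"
```

```text
[ 0.313  0.201  1.686 -0.11   1.076  1.86 ]
393 [596.6 277.3  64. ]
730 [495.5 267.4 109.6]
t 30.8 tcp [599.  284.9 188.6] phi -86.5 tilt 12.52 F [2.4 1.4 4.6] w 47.9 q6 1.86
[[-2.3, -7.6, 45.3, np.float64(0.001)], [-2.3, -7.6, 45.3, np.float64(0.001)], [-2.3, -7.6, 45.3, np.float64(0.001)], [-2.3, -7.5, 45.3, np.float64(0.001)], [-2.3, -7.5, 45.3, np.float64(0.001)]]
[[-2.3, -7.5, 45.3, np.float64(0.001)], [-2.3, -7.4, 45.3, np.float64(0.001)], [-2.3, -7.4, 45.3, np.float64(0.001)], [-2.3, -7.4, 45.3, np.float64(0.001)], [-2.3, -7.4, 45.3, np.float64(0.001)]]
[[-2.3, -7.3, 45.3, np.float64(0.001)], [-2.3, -7.3, 45.3, np.float64(0.001)], [-2.3, -7.3, 45.3, np.float64(0.001)], [-2.3, -7.2, 45.3, np.float64(0.001)], [-2.3, -7.2, 45.3, np.float64(0.001)]]
```

>>> apply_moves:
  plan:
    - [-5, -7.5, 45, 0]
    - [-5, -7.5, 45, 0]
    - [-5, -7.5, 45, 0]
    - [-5, -7.5, 45, 0]
    - [-5, -7.5, 45, 0]
  fingers: 94

```text
time_s: 31.3
tool_pos: [0.5735, 0.0578, 0.2248]
orientation: [1.227, 1.049, -1.001]
wrist_force: [-0.0, 1.0, -0.8]
width: 0.897
```

>>> apply_moves:
  plan:
    - [-2, -7.5, 45, 0]
    - [-2, -7.5, 45, 0]
    - [-2, -7.5, 45, 0]
    - [-2, -7.5, 45, 0]
    - [-2, -7.5, 45, 0]

```text
time_s: 31.8
tool_pos: [0.5495, -0.1779, 0.2425]
orientation: [1.227, 1.04, -0.995]
wrist_force: [1.8, -0.2, 0.0]
width: 0.995
```

```bash
python3 -c "
from h import *
go(522,-399,230,-87,5)"
```

```text
t 31.8 tcp [ 549.5 -177.9  242.5] phi -85.8 tilt 13.92 F [ 1.8 -0.2  0. ] w 93.6 q6 0.9
[[2.5, -9.6, 43.5, np.float64(0.004)], [2.5, -9.4, 43.6, np.float64(0.004)], [2.5, -9.2, 43.6, np.float64(0.004)], [2.5, -9.0, 43.6, np.float64(0.004)], [2.5, -8.8, 43.7, np.float64(0.004)]]
```

>>> apply_moves:
  plan:
    - [2, -9, 44, 0]
    - [2, -9, 44, 0]
    - [2, -9, 42, 0]
    - [2, -9, 38, 0]
    - [1, -4, 18, 0]

```text
time_s: 32.3
tool_pos: [0.524, -0.3785, 0.2389]
orientation: [1.227, 1.029, -0.996]
wrist_force: [-0.9, 0.2, 0.5]
width: 1.0
```

```bash
python3 -c "
from h import *
c=cam('wrist');np.savez('w12',**c);im=c['image'];cv2.imwrite('pics/w12.png',cv2.resize(im,(800,600)))
P=fpts(c)*1000; b=(abs(P[...,0]-520)<60)&(abs(P[...,1]+399)<60)&(P[...,2]>118)&(P[...,2]<134)
Q=P[b];print(b.sum(),Q.mean(0).round(1),cv2.minAreaRect(Q[:,:2].astype(np.float32)))
v,u=np.nonzero(b); print('px',u.min(),u.max(),v.min(),v.max())
hs=cv2.cvtColor(im,cv2.COLOR_BGR2HSV); m=(hs[...,0]>18)&(hs[...,0]<40)&(hs[...,1]>40)&(hs[...,2]>120); m[:v.min()-15]=0;m[v.max()+15:]=0;m[:,:u.min()-15]=0;m[:,u.max()+15:]=0
cs=max(cv2.findContours(m.astype(np.uint8),0,1)[0],key=cv2.contourArea)[:,0]
q=np.array([fray(c,a,b_,.126)[:2]*1000 for a,b_ in cs],np.float32); print('cap ray',cv2.minEnclosingCircle(q))
go(522,-399,180,-87,5)"
```

```text
2968 [ 521.5 -401.5  124.8] ((521.125732421875, -401.704345703125), (62.430667877197266, 62.697208404541016), 84.14472198486328)
px 240 301 191 252
cap ray ((502.4030456542969, -396.96246337890625), 19.386873245239258)
t 32.4 tcp [ 523.8 -380.   238.8] phi -86.1 tilt 14.35 F [-2.2 -1.7 -0.4] w 93.9 q6 0.57
[[11.5, -3.5, 3.1, np.float64(0.003)], [11.5, -3.5, 3.1, np.float64(0.003)], [11.5, -3.5, 3.1, np.float64(0.003)], [11.5, -3.5, 3.1, np.float64(0.003)], [11.5, -3.4, 3.1, np.float64(0.003)]]
```

View pics/w12.png

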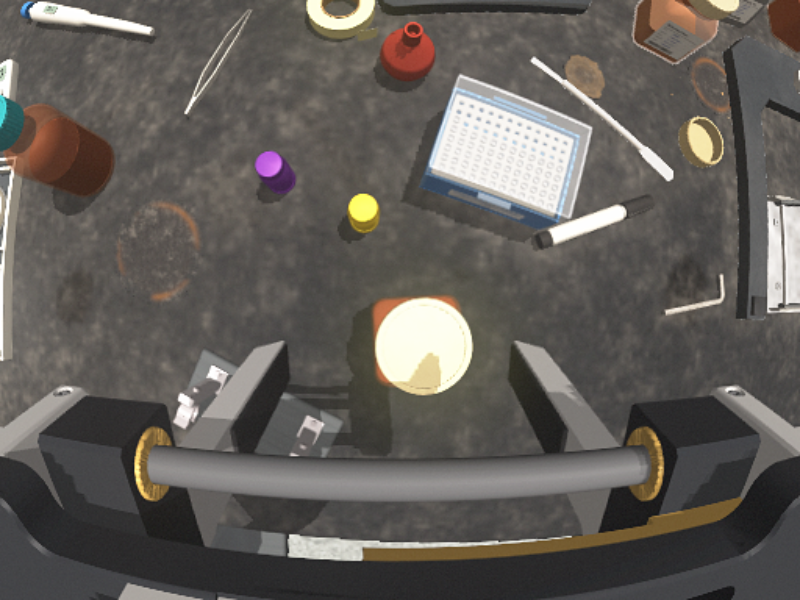

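>>> apply_moves:
  plan:
    - [20, -6, 5, 0]
    - [20, -6, 5, 0]
    - [20, -6, 5, 0]
    - [14, -4, 3, 0]
    - [5, -1, 1, 0]

```text
time_s: 32.85
tool_pos: [0.5246, -0.4029, 0.1593]
orientation: [1.225, 1.023, -0.993]
wrist_force: [-0.0, 0.1, -0.9]
width: 1.001
```

```bash
python3 -c "
from h import *
go(523,-400.5,115.5,-86,5)"
```

```text
t 32.9 tcp [ 524.6 -402.9  159.3] phi -86.0 tilt 14.64 F [-0.   0.1 -0.9] w 94.1 q6 0.51
[[8.4, -2.4, -1.0, np.float64(-0.0)], [8.4, -2.4, -1.0, np.float64(-0.0)], [8.4, -2.4, -1.0, np.float64(-0.0)], [8.4, -2.4, -1.0, np.float64(-0.0)], [8.4, -2.4, -1.0, np.float64(-0.0)]]
```

>>> apply_moves:
  plan:
    - [11, -3, -1, 0]
    - [11, -3, -1, 0]
    - [10, -3, -1, 0]
    - [7, -2, 0, 0]
    - [2, 0, 0, 0]

```text
time_s: 33.35
tool_pos: [0.5253, -0.4012, 0.115]
orientation: [1.223, 1.023, -0.991]
wrist_force: [0.0, 0.5, 0.8]
width: 0.999
```

```bash
python3 -c "
from h import *
go(523,-400.5,115.5,-86,5)"
```

```text
t 33.4 tcp [ 525.3 -401.2  115. ] phi -85.9 tilt 14.74 F [0.  0.5 0.8] w 93.9 q6 0.49
[[-0.2, -0.4, -0.2, np.float64(0.0)], [-0.2, -0.4, -0.2, np.float64(0.0)], [-0.2, -0.4, -0.2, np.float64(0.0)], [-0.2, -0.4, -0.2, np.float64(0.0)], [-0.2, -0.4, -0.2, np.float64(0.0)]]
```

>>> apply_moves:
  plan:
    - [-1, -2, 0, 0]
    - [0, 0, 0, 0]
    - [0, 0, 0, 0]
    - [0, 0, 0, 0]
    - [0, 0, 0, 0]
  fingers: 40

```text
time_s: 33.85
tool_pos: [0.5233, -0.4019, 0.1165]
orientation: [1.223, 1.021, -0.991]
wrist_force: [0.0, -0.2, -2.6]
width: 0.68
```

>>> apply_moves:
  plan:
    - [0, 0, 0, 0]
    - [0, 0, 0, 0]
    - [-6, 1.5, 0, 0]
    - [-10, 2.5, 0, 0]
    - [-10, 2.5, 0, 0]

```text
time_s: 34.35
tool_pos: [0.5216, -0.3985, 0.1419]
orientation: [1.225, 1.027, -0.992]
wrist_force: [0.4, -0.4, -2.6]
width: 0.677
```

```bash
python3 -c "
from h import *
go(522,-400,200,-86,5)"
```

```text
t 34.4 tcp [ 521.6 -398.5  141.9] phi -85.9 tilt 14.53 F [ 0.4 -0.4 -2.6] w 63.7 q6 0.5
[[-11.2, 2.9, 1.0, np.float64(0.0)], [-11.2, 2.9, 1.0, np.float64(0.0)], [-11.2, 2.9, 1.0, np.float64(0.0)], [-11.2, 2.9, 1.0, np.float64(0.0)], [-11.2, 2.9, 1.0, np.float64(0.0)]]
```

>>> apply_moves:
  plan:
    - [-15, 4, 1, 0]
    - [-18, 4.5, 1, 0]
    - [-18, 4.5, 0, 0]
    - [-18, 4.5, 0, 0]
    - [-8, 2, 0, 0]

```text
time_s: 34.85
tool_pos: [0.5219, -0.3962, 0.2309]
orientation: [1.223, 1.023, -0.991]
wrist_force: [0.9, -0.3, -2.0]
width: 0.682
```

```bash
python3 -c "
from h import *
go(512,98,222,-89.5,15)"
```

```text
t 34.9 tcp [ 521.9 -396.2  230.9] phi -85.9 tilt 14.71 F [ 0.9 -0.3 -2. ] w 64.1 q6 0.54
[[-1.0, 2.0, -32.9, np.float64(0.004)], [-1.0, 1.9, -32.9, np.float64(0.004)], [-1.0, 1.7, -32.9, np.float64(0.004)], [-1.0, 1.6, -32.9, np.float64(0.004)], [-1.0, 1.5, -32.9, np.float64(0.004)]]
[[-1.0, 1.3, -32.9, np.float64(0.004)], [-1.0, 1.2, -32.9, np.float64(0.004)], [-1.0, 1.0, -32.9, np.float64(0.004)], [-1.0, 0.9, -32.9, np.float64(0.004)], [-1.0, 0.8, -32.9, np.float64(0.004)]]
[[-1.0, 0.6, -32.9, np.float64(0.004)], [-1.0, 0.5, -32.9, np.float64(0.004)], [-1.0, 0.3, -32.9, np.float64(0.004)], [-1.0, 0.2, -32.9, np.float64(0.004)], [-1.0, 0.1, -32.9, np.float64(0.004)]]
```

>>> apply_moves:
  plan:
    - [-1, 2, -25, 0.004]
    - [-1, 2, -33, 0.004]
    - [-1, 2, -33, 0.004]
    - [-1, 1.5, -33, 0.004]
    - [-1, 1.5, -33, 0.004]

```text
time_s: 35.35
tool_pos: [0.5199, -0.2391, 0.2343]
orientation: [1.241, 1.003, -1.008]
wrist_force: [0.3, -0.3, -2.3]
width: 0.674
```

>>> apply_moves:
  plan:
    - [-1, 1.5, -33, 0.004]
    - [-1, 1, -33, 0.004]
    - [-1, 1, -33, 0.004]
    - [-1, 1, -33, 0.004]
    - [-1, 1, -33, 0.004]

```text
time_s: 35.85
tool_pos: [0.5163, -0.0671, 0.2327]
orientation: [1.26, 0.991, -1.021]
wrist_force: [0.3, -0.5, -2.4]
width: 0.679
```

```bash
python3 -c "
from h import *
go(512,98,210,-89.5,5)"
```

```text
t 35.9 tcp [516.3 -67.1 232.7] phi -88.7 tilt 15.23 F [ 0.3 -0.5 -2.4] w 63.8 q6 1.15
[[2.5, -0.8, -33.2, np.float64(0.003)], [2.5, -0.9, -33.2, np.float64(0.003)], [2.5, -1.0, -33.2, np.float64(0.003)], [2.5, -1.1, -33.2, np.float64(0.003)], [2.5, -1.2, -33.2, np.float64(0.003)]]
```

>>> apply_moves:
  plan:
    - [0, -0.5, -33, 0.003]
    - [0, -0.5, -33, 0.003]
    - [0, -0.5, -33, 0.003]
    - [0, -0.5, -32, 0.003]
    - [0, -0.5, -18, 0.003]

```text
time_s: 36.35
tool_pos: [0.5096, 0.0895, 0.2263]
orientation: [1.275, 0.984, -1.027]
wrist_force: [0.3, -0.9, -3.0]
width: 0.68
```

```bash
python3 -c "
from h import *
go(512,98,160,-89.5,5)"
```

```text
t 36.4 tcp [509.6  89.5 226.3] phi -89.6 tilt 15.4 F [ 0.3 -0.9 -3. ] w 63.9 q6 1.55
[[12.8, -3.0, -2.4, np.float64(-0.0)], [12.8, -3.0, -2.4, np.float64(-0.0)], [12.8, -3.0, -2.4, np.float64(-0.0)], [12.8, -3.0, -2.4, np.float64(-0.0)], [12.8, -3.0, -2.4, np.float64(-0.0)]]
```

>>> apply_moves:
  plan:
    - [15, -4, -2, 0]
    - [15, -4, -2, 0]
    - [15, -4, -2, 0]
    - [13, -3, -2, 0]
    - [5, -1, 0, 0]

```text
time_s: 36.85
tool_pos: [0.5107, 0.0985, 0.1623]
orientation: [1.275, 0.984, -1.019]
wrist_force: [-0.0, 0.2, -3.5]
width: 0.678
```

```bash
python3 -c "
from h import *
c=cam('wrist');np.savez('w13',**c);P=fpts(c)*1000
c2=cam('top');np.savez('t13',**c2)
Q=pts(c2)*1000
for n,A in (('wrist',P),('top',Q)):
    b=(abs(A[...,0]-512)<60)&(abs(A[...,1]-96)<50)&(A[...,2]>155)&(A[...,2]<176); print(n,b.sum(),A[b].mean(0).round(1) if b.any() else '',np.round(cv2.minAreaRect(A[b][:,:2].astype(np.float32)),1) if 0 else '')
    b=(abs(A[...,0]-512)<60)&(abs(A[...,1]-96)<50)&(A[...,2]>45)&(A[...,2]<140); print(' body',b.sum(),A[b].min(0).round(0),A[b].max(0).round(0)) if b.any() else 0
go(512,98,123,-89.5,5)"
```

```text
wrist 8939 [509.5  98.4 170.6] 
 body 829 [479.  66. 121.] [543. 133. 138.]
top 58 [534.1 101.6 171. ] 
t 37.0 tcp [511.1  98.2 163. ] phi -89.3 tilt 15.68 F [ 0.4 -0.3 -2.8] w 64.2 q6 1.57
[[7.7, -2.0, -0.4, np.float64(0.001)], [7.7, -2.0, -0.4, np.float64(0.001)], [7.7, -2.0, -0.4, np.float64(0.001)], [7.7, -2.0, -0.4, np.float64(0.001)], [7.7, -2.0, -0.4, np.float64(0.001)]]
```

>>> apply_moves:
  plan:
    - [10, -2.5, 0, 0]
    - [10, -2.5, 0, 0]
    - [9, -2.5, 0, 0]
    - [6, -1.5, 0, 0]
    - [2, -0.5, 0, 0]

```text
time_s: 37.45
tool_pos: [0.5135, 0.0955, 0.124]
orientation: [1.277, 0.98, -1.017]
wrist_force: [0.5, 0.4, -2.0]
width: 0.68
```

```bash
python3 -c "
from h import *
go(511,98,120.5,-89.5,5)"
```

```text
t 37.5 tcp [513.5  95.5 124. ] phi -89.4 tilt 15.89 F [ 0.5  0.4 -2. ] w 63.9 q6 1.58
[[0.5, -0.7, -0.5, np.float64(0.0)], [0.5, -0.7, -0.5, np.float64(0.0)], [0.5, -0.7, -0.5, np.float64(0.0)], [0.5, -0.7, -0.5, np.float64(0.0)], [0.5, -0.7, -0.5, np.float64(0.0)]]
```

>>> apply_moves:
  plan:
    - [2, -2, -2, 0]
    - [2, -1, 0, 0]
    - [1.5, 0, 0, 0]
    - [0.5, 0, 0, 0]
    - [0, 0, 0, 0]

```text
time_s: 37.95
tool_pos: [0.5155, 0.0973, 0.1208]
orientation: [1.28, 0.974, -1.011]
wrist_force: [-0.9, 0.0, -0.7]
width: 0.679
```

```bash
python3 -c "
from h import *
go(511,98,120,-89.5,5)"
```

```text
t 38.0 tcp [515.5  97.3 120.8] phi -89.4 tilt 16.35 F [-0.9  0.  -0.7] w 63.8 q6 1.58
[[-0.1, -0.9, -0.2, np.float64(0.0)], [-0.1, -0.9, -0.2, np.float64(0.0)], [-0.1, -0.9, -0.2, np.float64(0.0)], [-0.1, -0.9, -0.2, np.float64(0.0)], [-0.1, -0.9, -0.2, np.float64(0.0)]]
```

>>> apply_moves:
  plan:
    - [0, -1, 0, 0]
    - [0, 0, 0, 0]
    - [0, 0, 0, 0]
    - [0, 0, 0, 0]
    - [0, 0, 0, 0]
  fingers: 88

```text
time_s: 38.45
tool_pos: [0.5145, 0.0974, 0.1203]
orientation: [1.281, 0.973, -1.011]
wrist_force: [-0.3, -0.3, -0.7]
width: 0.941
```

>>> apply_moves:
  plan:
    - [-8, 2, 0, 0]
    - [-20, 5.5, 0, 0]
    - [-30, 8, 0, 0]
    - [-35, 10, 0, 0]
    - [-30, 8, 0, 0]

```text
time_s: 38.95
tool_pos: [0.5091, 0.104, 0.2478]
orientation: [1.277, 0.982, -1.019]
wrist_force: [0.9, 0.3, -0.1]
width: 0.933
```

>>> apply_moves:
  plan:
    - [0, 0, 40, 0]
    - [0, 0, 45, 0]
    - [0, 0, 45, 0]
    - [0, 0, 45, 0]
    - [0, 0, 45, 0]

```text
time_s: 39.45
tool_pos: [0.516, -0.117, 0.2725]
orientation: [1.274, 0.973, -0.995]
wrist_force: [0.1, 0.4, 0.5]
width: 0.936
```

>>> apply_moves:
  plan:
    - [0, 0, 45, 0]
    - [0, 0, 45, 0]
    - [0, 0, 40, 0]
    - [0, 0, 20, 0]
    - [0, 0, 0, 0]

```text
time_s: 39.95
tool_pos: [0.518, -0.2789, 0.2861]
orientation: [1.276, 0.962, -0.998]
wrist_force: [-0.6, 0.5, 0.1]
width: 0.932
```

```bash
python3 -c "
from h import *
go(512,98,250)
c=cam('top');np.savez('tf',**c);im=c['image'];P=pts(c)*1000
cv2.imwrite('pics/tf.png',cv2.resize(im[110:260,60:310],(800,480),interpolation=cv2.INTER_CUBIC))
def top(n,x,y,lo,hi,r=40):
    b=(abs(P[...,0]-x)<r)&(abs(P[...,1]-y)<r)&(P[...,2]>lo)&(P[...,2]<hi); q=P[b]; print(n,b.sum(),'z',np.percentile(q[:,2],[5,50,95]).round(1) if len(q) else '', np.round(cv2.minAreaRect(q[:,:2].astype(np.float32))[0],1) if len(q)>5 else '',np.round(cv2.minAreaRect(q[:,:2].astype(np.float32))[1],1)if len(q)>5 else '')
top('bottle',497,273,105,120); top('vial',597,277,59,75,25); top('jar',511,98,124,140); top('dish',619,99,14,25); top('amber',669,-56,160,176); top('purple',652,-271,56,70,25); top('yellow',620,-350,56,70,25)
"
```

```text
t 40.0 tcp [ 518.  -278.9  286.1] phi -89.1 tilt 17.24 F [-0.6  0.5  0.1] w 87.7 q6 0.73
[[1.3, -0.4, -37.8, 0.0], [1.3, -0.4, -37.8, 0.0], [1.3, -0.4, -37.8, 0.0], [1.3, -0.4, -37.8, 0.0], [1.3, -0.4, -37.8, 0.0]]
[[1.3, -0.4, -37.8, 0.0], [1.3, -0.4, -37.8, 0.0], [1.3, -0.4, -37.8, 0.0], [1.3, -0.4, -37.8, 0.0], [1.3, -0.4, -37.8, 0.0]]
bottle 287 z [106.9 110.1 113.2] [504.4 268.2] [47.6 46.2]
vial 56 z [61.1 63.8 68. ] [597.3 277.7] [20.1 20.6]
jar 499 z [126.2 129.2 132. ] [513.2 100.1] [61.  60.7]
dish 479 z [15.6 18.8 22.3] [618.8  99.2] [69.3 68.1]
amber 217 z [163.3 166.1 168.8] [669.  -56.3] [39.8 39.5]
purple 54 z [58.1 60.9 63.3] [ 652.2 -270.7] [19.3 22.5]
yellow 56 z [58.1 60.9 63.6] [ 620.4 -350.6] [19.5 22.9]
```

View pics/tf.png

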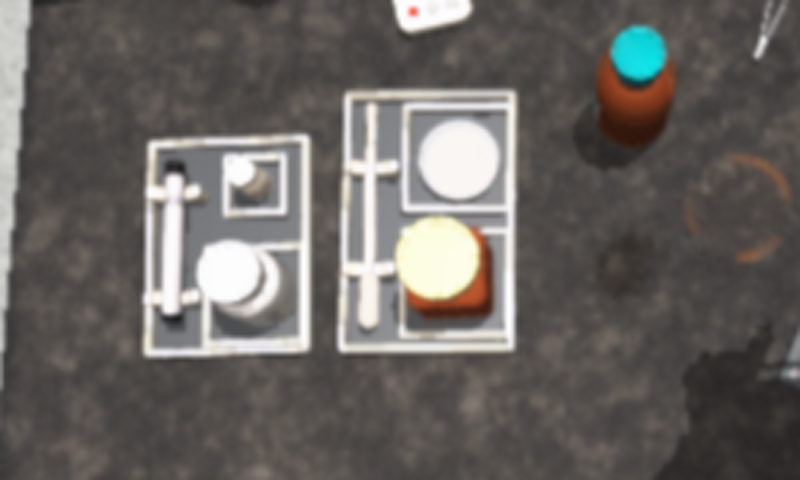

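```bash
python3 -c "
from h import *
def fit(n,P,x,y,z,rc):
    for _ in range(3):
        b=(np.hypot(P[...,0]-x,P[...,1]-y)<rc)&(abs(P[...,2]-z)<8); q=P[b]
        A=np.c_[q[:,:2]-[x,y],np.ones(len(q))]; s=np.linalg.lstsq(A,q[:,2],rcond=None)[0]
    print(n,len(q),'slopes',s[:2].round(3),'z0',s[2].round(1),'sd',(q[:,2]-A@s).std().round(2))
c=dict(np.load('tf.npz'));P=pts(c)*1000
fit('bottle',P,504.4,268.2,110,19);fit('jar',P,513,100,129,26);fit('dish',P,619,99,18.5,26)
c=dict(np.load('top.npz'));P0=pts(c)*1000
fit('bottle0',P0,622.5,-186.8,107,19)
w=dict(np.load('w11.npz'));W=fpts(w)*1000
b=(abs(W[...,0]-500)<45)&(abs(W[...,1]-270)<45)&(W[...,2]>104)&(W[...,2]<118);q=W[b];print('wrist bottle',len(q),q.min(0).round(0),q.max(0).round(0),np.median(q,0).round(1))
# scene view of bottle for verticality: side silhouettes
m=(P[...,2]>8)&(P[...,2]<100)&(abs(P[...,0]-500)<50)&(abs(P[...,1]-270)<45);q=P[m]
for lo in (20,40,60,80):
    k=q[(q[:,2]>lo)&(q[:,2]<lo+20)]; print(lo,len(k),k[:,:2].min(0).round(0) if len(k) else '',k[:,:2].max(0).round(0) if len(k) else '')
# spatula / thermometer from final view
im=dict(np.load('tf.npz'))['image']
for n,x0,x1,y,zc in (('thermo',465,620,342.5,.030),('spat',460,675,174,.026)):
    cc=dict(np.load('tf.npz')); b=(P[...,0]>x0)&(P[...,0]<x1)&(abs(P[...,1]-y)<14)&(P[...,2]>zc*1000-3)&(P[...,2]<zc*1000+14); q=P[b]; r=cv2.minAreaRect(q[:,:2].astype(np.float32)); print(n,len(q),np.round(r[0],1),np.round(r[1],1),round(r[2],1),np.median(q[:,2]).round(1))
print(arm.get_state()['qvel'].round(3).tolist())
"
```

```text
bottle 174 slopes [-0.046 -0.011] z0 110.1 sd 1.66
jar 340 slopes [-0.015 -0.001] z0 129.1 sd 1.77
dish 258 slopes [ 0.022 -0.002] z0 18.8 sd 1.91
bottle0 166 slopes [-0.001 -0.002] z0 106.8 sd 1.7
wrist bottle 673 [480. 244. 104.] [529. 290. 113.] [491.9 267.4 110.5]
20 66 [450. 228.] [545. 314.]
40 54 [472. 237.] [523. 279.]
60 147 [473. 238.] [531. 292.]
80 42 [477. 244.] [523. 281.]
thermo 306 [542.8 339.2] [140.2  25.5] 3.0 35.8
spat 249 [567.5 174.7] [195.5  25.5] 0.4 28.0
[0.04, -0.024, 0.028, 0.002, 0.001, 0.008]
```

```bash
python3 -c "
from h import *
print(arm.close_job())"
```

```text
the job is handed in; nothing more can be done
None
```

I packed both kits and handed the job in at about 40 s of the 144 s. My last checks put all five parts inside the limits, but `close_job` gave no verdict to confirm it.

**Final positions from the top camera (tray frames, approximate):**

| Part | Tray | x (mm) | y (mm) | Other |
|---|---|---|---|---|
| Thermometer | smaller | −40 | +1 | in both notches, within about 1° of the tray's y |
| Bottle | smaller | +30 | −38 to −40 | cap top about 110 mm |
| Vial | smaller | +24 | +55 | cap top about 64 mm |
| Spatula | larger | −50 | +2 | in both notches, within about 1° of the tray's y |
| Jar | larger | +26 | −53 | cap top about 129 mm |

The dish, the amber bottle and the purple and yellow vials stayed put, within 1 mm. At hand-in the gripper was clear of everything.

**What was less certain:**
- **Bottle:** it is about 6 mm off the bay centre. A plane fitted to its cap gave a lean of about 0.05 rad, with noise of about 0.02 rad and a limit of 0.12 rad. I didn't check it from another view.
- **Gripper tilt:** the gripper slowly leaned over during the job, to about 17° by the end, and the moves could not correct that. I gripped the vial and jar with the jaws across the lean so they stayed upright.
- **Jar cap colour mask:** it failed in a shadow, so I used two agreeing depth views instead.

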